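# Clear the wax cold plate, then coat the moulds with release agent on it

### The arm

A 6-joint arm with a two-finger parallel gripper is mounted at the origin on the work surface. World frame = base frame: x ahead of the robot, y to its left, z up, the work surface at z = 0. Lengths are in m, angles in rad, forces in N, time in s.
With the tool pointing down it reaches from about 0.35 to 0.975 m from the base axis. Payload 7.1 kg.
Tool frame: the origin (TCP) lies at the very end of the fingers, on their centre line; the grasp point (between the pads) lies ctrl.hold_point_z behind it (ctrl.hold_point_z is the distance from the TCP to the grasp point, in m); z points along the fingers, y is the line along which they close (so a half turn about z gives the same grasp; the last joint's range is limited). The gripper opens to 88 mm and grips with 3 to 60 N. Pads are 20 mm wide; open, the fingers measure 115 mm over their backs; the gripper's body (75 mm by 178 mm) begins 61 mm behind the grasp point.
Start: joints at [-1.25, 0.423, 1.63, -0, 1.089, -0.019], TCP at [0.208, -0.589, 0.223] pointing down, gripper open.
Joint ranges: [-3, 3], [-0.9, 2.11], [0.09, 2.58], [-1.31, 4.45], [0.11, 2.69], [-2.54, 2.54]. Speed limits (rad/s): [2.39, 2.39, 3.01, 3.14, 3.14, 3.14].

### API

Orientations are given as a unit quaternion [x, y, z, w].
In Python, from cell import ctrl gives the robot as it stands.
- The arm moves only by the tool apply_moves, never from a script. Its argument "motion" is a list of rows, each an object of numbers: "jaw": the opening, from 0 (shut) to 1 (fully open); "dx", "dy", "dz": the shift along the tool's x, y, z in m; "roll": the turn about the tool's z in rad. In form: [{"jaw": .., "dx": .., "dy": .., "dz": .., "roll": ..}, ...]. A call has 1 to 8 rows; each row shifts and turns the commanded pose from where the row before left it, along the tool's axes as they then stand; what a row does not reach is not made up. A row lasts 1/10 s, in which the tool goes at most 50 mm and 8.59 degrees, less where a joint would pass 70% of its speed; a pose out of reach is approached as far as the arm can. A call with a gripper value outside its range is refused whole. The fingers move at their own pace and stop on an object; "newtons" is the grip in N (left out, the last holds). Time passes only in rows, so rows that do not move let the fingers close. It gives the time, the measured TCP pose, the force, the opening and the grip force at its end, in the units of the state.
- ctrl.read_state(): the state, without advancing time (a new reading comes with each control period).
- ctrl.get_image(name): name is "scene" or "top" or "wrist"; returns (picture, depth): 384x512x3 uint8, blue, green, red; 384x512 float32, m along the optical axis (not along the pixel's ray), 0 where there is no reading.
- ctrl.calibration(name): a dict with "mtx" (3x3 intrinsics, pixels), "cam_to_world" (4x4, takes a point from camera to world coordinates). Camera axes: x right, y up, looking along -z (the intrinsics and any distortion apply to the point x, -y, -z); pixel columns grow to the right and rows downward; lengths in m; the calibration is good to about 2 mm. A picture is of the moment at which its call begins: read the wrist's pose just before it. calibration takes no time and is no camera call; for the wrist camera it gives the pose at the moment of the call.
- ctrl.finish_job(): hands the job in; it is judged then, once.
The state is a dict: "clock": time; "joints": joint angles; "dq": joint speeds; "joint_torque": joint torques, N m; "eef_pos": TCP position; "orientation": TCP orientation; "wrist_force": force on the tool from outside, world axes, zero at the start; "ft_torque": the same for the moment, N m; "grip_width": finger opening in m; "grip_force": force on a finger pad.
Only numpy, scipy, OpenCV 4.12 (cv2) and the standard library are available. Lean on these libraries where they do the work, as an engineer would, in place of code of your own. Each camera call takes 0.05 s, during which the arm holds its last target. There are 200 camera calls.

### The job

Get the moulds ready for the next batch. First sweep every lump of waste wax off the cold plate into the scrap tray at its front edge with the block brush (the gripper must never touch the wax), and stand the brush back in its dish, bristles down. Then set all the steel moulds from the mould warmer out flat on the plate inside the etched outline, open side up, and with all of them there press the sprayer's cap right down to its stop and let it spring back up; finally put the coated moulds back flat on the warmer, open side up and within its rim, and leave the reagent bottle, the slide box and the timer where they stand.

Things in the scene. Friction and masses are not known exactly. Their poses are not given: they have to be found in the camera images.
- cold_plate: Fixed white laboratory cold plate on the bench. Origin on the bench under the plate; x points away from the robot, y to its left, z up, at yaw 0. Its flat aluminium top is 75 mm above the bench and runs from x = -115 mm (front edge, open, above the scrap tray) to x = +135 mm, and over y = -132 to +132 mm; a steel rim 14 mm above the plate closes its rear and both sides. A white console 94 mm above the bench lies behind the rear rim, to x = +185 mm.
- outline (a point): Centre of the dark outline etched on the cold plate, on the plate's surface, axes as the cold plate. The outline measures 130 mm in x by 248 mm in y; there is room in it for three moulds in a row along y.
- scrap_tray (a point): Centre of the floor of the open steel scrap tray fixed along the cold plate's front edge, axes as the cold plate. Inside 120 mm in x by 274 mm in y; floor 44 mm below the plate's surface, the tray's three walls 37 mm high; wax pushed over the plate's front edge falls in.
- dish_floor (a point): Centre of the floor (5 mm above the bench) of the shallow fixed steel brush dish, x along its length. Inside 194 by 79 mm, rim 9 mm above the floor. The dish and the mould warmer may be on either side of the cold plate.
- brush_grip (a point): Grip point of the loose wooden block brush (160 g), on its upright grip, 72 mm above the bristle tips; x along the brush's length, z up when it stands on its bristles. Bristles (stiff, they do not give) 140 x 24 mm, 32 mm tall; block 150 x 32 mm from 31 to 49 mm above the tips; grip 95 mm long, 24 mm thick, from 49 to 88 mm above the tips. Stands in the dish at the start, lengthwise.
- warmer_top (a point): Centre of the flat top, 55 mm above the bench, of the fixed white mould warmer, 270 mm (x) by 140 mm (y), with a steel rim 3 mm thick and 5 mm high round the top. The moulds stand on it in a row along x, 84 mm apart, at the start, and it has room for them so again.
- spray_cap (a joint): Travel of the sprayer's black cap in m: 0 up, 0.010 at its stop. It is pressed straight down against a spring (3 N at first, 8 N at the stop) and springs back when let go.
- cap_top (a point): Centre of the top face of the sprayer's cap, which moves with it; 207 mm above the bench when up. The cap is a round black button 35 mm across and 23 mm tall on a fixed white bottle 66 mm across, clamped to the left side (+y) of the cold plate, nozzle towards the plate.
- reagent_bottle: Bystander: loose amber bottle with a black cap, 72 mm across, 150 mm tall; origin under its centre.
- slide_box: Bystander: loose flat grey box, 100 x 170 x 30 mm; origin under its centre.
- bench_timer: Bystander: loose white bench timer, 50 x 85 x 58 mm; origin under its centre.
- wax1_centre (a point): Centre (14 mm above its underside) of a loose lump of pale wax, 62 mm (x) by 44 mm (y), about 30 mm tall, 60 g; two to four lumps lie on the cold plate. None if absent.
- wax2_centre (a point): Centre (14 mm above its underside) of a loose lump of pale wax, 66 mm (x) by 40 mm (y), about 28 mm tall, 60 g; two to four lumps lie on the cold plate. None if absent.
- wax3_centre (a point): Centre (14 mm above its underside) of a loose lump of pale wax, 60 mm (x) by 48 mm (y), about 32 mm tall, 60 g; two to four lumps lie on the cold plate. None if absent.
- wax4_centre (a point): Centre (14 mm above its underside) of a loose lump of pale wax, 64 mm (x) by 42 mm (y), about 30 mm tall, 60 g; two to four lumps lie on the cold plate. None if absent.
- mould1_centre (a point): Centre (half-way up) of a loose open-topped stainless steel mould, 70 mm (x) by 50 mm (y) by 22 mm tall, walls 3 mm, 70 g; z points up out of its open side. Two or three are present; None if absent.
- mould2_centre (a point): Centre (half-way up) of a loose open-topped stainless steel mould, 70 mm (x) by 50 mm (y) by 22 mm tall, walls 3 mm, 70 g; z points up out of its open side. Two or three are present; None if absent.
- mould3_centre (a point): Centre (half-way up) of a loose open-topped stainless steel mould, 70 mm (x) by 50 mm (y) by 22 mm tall, walls 3 mm, 70 g; z points up out of its open side. Two or three are present; None if absent.
There are look-alikes about, which are no part of the job. Leave any blue look-alike of the part that bears wax2_centre alone.

How it is judged:
By the outcome, as a careful person would: the job done as asked, in the order asked, and still so for the second after the job is handed in, with the robot touching nothing.
Of wax1, wax2, wax3, wax4 only 2 to 4 are there at a start; the rules pass over those that are not, and their reading is None.
Of mould1, mould2, mould3 only 2 to 3 are there at a start; the rules pass over those that are not, and their reading is None.
At some moment in a run one of mould1, mould2, mould3, wax1, wax2, wax3, wax4 may be knocked a few centimetres aside while the robot is not near it.
Once in a run the grip may slacken for a moment while it holds something.
It also fails if it takes over 210 s, if anything falls off the work surface, if the arm or the gripper's body presses on something with over 40 N, if the wrist force passes 120 N, or if a joint passes its speed limit or range.

## Working session

There is one attempt and no reset: what is moved stays moved. The work goes in short steps, Python scripts to look and compute and a tool call to move; the robot and the scene stay as the last step left them, time stands still between calls to the robot, and variables do not carry over. Pictures are saved under pics/ and viewed, at most 14 in all, crops included, and the job is handed in when it is done.

Besides the shell and the picture viewer there is one more tool, called after "Emit:" as name(argument=value, ...), one argument or row to a line, values as JSON. apply_moves: Moves the arm, as the interface text tells. Its arguments: {"type":"object","properties":{"motion":{"type":"array"},"newtons":{"type":"number"}},"required":["motion"]}

```bash
ls; mkdir -p pics; cat > h.py <<'E'
import numpy as np, cv2
from cell import ctrl
def grab(n,save=None):
    c=ctrl.calibration(n); im,d=ctrl.get_image(n)
    if save: cv2.imwrite('pics/'+save,im)
    return im,d,c
def world(d,c):
    K=np.array(c['mtx']);T=np.array(c['cam_to_world'])
    v,u=np.mgrid[:d.shape[0],:d.shape[1]]
    p=np.stack([(u-K[0,2])/K[0,0]*d,-(v-K[1,2])/K[1,1]*d,-d],-1)
    w=p@T[:3,:3].T+T[:3,3]; w[d==0]=np.nan
    return w
E
python3 - <<'E'
from h import *
np.set_printoptions(precision=3,suppress=True)
for n in ('top','scene'):
    im,d,c=grab(n,n+'0.png'); w=world(d,c); np.save(n+'0.npy',w); print(n,c)
print(ctrl.read_state(),ctrl.hold_point_z)
E
```

```text
pics
top {'mtx': array([[356.643,   0.   , 254.721],
       [  0.   , 356.643, 189.825],
       [  0.   ,   0.   ,   1.   ]]), 'cam_to_world': array([[-0.029,  0.984, -0.178,  0.366],
       [-0.999, -0.034, -0.024, -0.035],
       [-0.029,  0.177,  0.984,  1.061],
       [ 0.   ,  0.   ,  0.   ,  1.   ]])}
scene {'mtx': array([[409.957,   0.   , 263.765],
       [  0.   , 409.957, 193.825],
       [  0.   ,   0.   ,   1.   ]]), 'cam_to_world': array([[ 0.893, -0.301,  0.335,  1.004],
       [ 0.45 ,  0.595, -0.666, -0.956],
       [ 0.001,  0.745,  0.667,  1.076],
       [ 0.   ,  0.   ,  0.   ,  1.   ]])}
{'clock': 0.1, 'joints': array([-1.25 ,  0.424,  1.631, -0.   ,  1.089, -0.019]), 'dq': array([-0.001, -0.003, -0.002, -0.002, -0.002, -0.   ]), 'joint_torque': array([  0.001, -54.561, -27.433,   0.065,   0.019,  -0.   ]), 'eef_pos': array([ 0.208, -0.589,  0.222]), 'orientation': array([ 0.986,  0.169, -0.   , -0.001]), 'wrist_force': array([-0.106, -0.427,  0.074]), 'ft_torque': array([-0.041,  0.004, -0.002]), 'grip_force': 0.0, 'grip_width': 0.0877610821300916} 0.0187
```

View pics/top0.png

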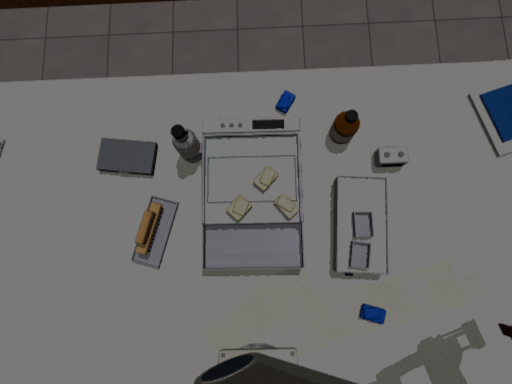

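View pics/scene0.png

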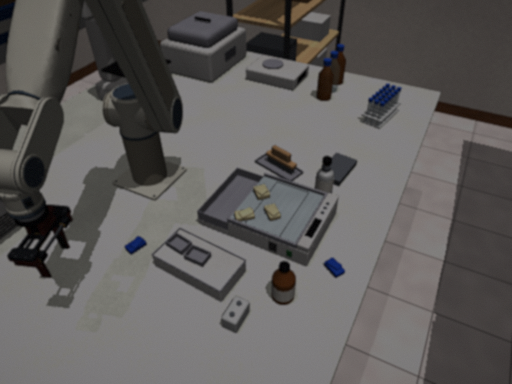

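Top view: brush at (148,228) in the dish at (156,232). Wax is at (239,208), (266,179) and (287,206). Two moulds are on the warmer at (362,225) and (360,256). Sprayer cap at (180,132), reagent bottle (346,125), timer (392,157), slide box (128,157), blue look-alikes (285,102) and (373,313).

```bash
cat >> h.py <<'E'
def rects(mask,w,lab,amin=15):
    n,l,s,c=cv2.connectedComponentsWithStats(mask.astype(np.uint8))
    for i in range(1,n):
        if s[i,4]<amin: continue
        P=w[l==i]; P=P[~np.isnan(P[:,0])]
        if len(P)<5: continue
        r=cv2.minAreaRect((P[:,:2]*1000).astype(np.float32))
        b=cv2.boxPoints(r); e=[b[1]-b[0],b[2]-b[1]]; L=max(e,key=lambda q:np.hypot(*q))
        yaw=np.degrees(np.arctan2(L[1],L[0])); yaw=(yaw+90)%180-90
        print(lab,'px',c[i].round(),'n',s[i,4],'c',np.round(r[0],0),'sz',np.round(sorted(r[1]),0),'longyaw %.1f'%yaw,'z med %.0f max %.0f'%(np.median(P[:,2])*1000,P[:,2].max()*1000))
E
python3 - <<'E'
from h import *
np.set_printoptions(precision=3,suppress=True)
im=cv2.imread('pics/top0.png'); w=np.load('top0.npy'); z=w[...,2]
for (u,v) in [(240,350),(215,240),(250,250),(250,165),(350,195),(290,240),(215,125),(150,250),(180,131),(350,116)]: print((u,v),w[v,u])
hsv=cv2.cvtColor(im,cv2.COLOR_BGR2HSV); u=np.arange(512)[None]
wax=(z>0.084)&(hsv[...,1]>50)&(u>200)&(u<305)
rects(wax,w,'wax')
br=(z>0.03)&(hsv[...,1]>60)&(u>125)&(u<170); rects(br,w,'brush')
rects((z>0.06)&(u>125)&(u<175)&(np.arange(384)[:,None]>190),w,'grip')
wm=(z>0.045)&(u>325)&(u<395)&(np.arange(384)[:,None]>170); rects(wm,w,'warmer')
rects((z>0.065)&(u>340)&(u<380)&(np.arange(384)[:,None]>200),w,'mould')
rects((z>0.19)&(u>165)&(u<205)&(np.arange(384)[:,None]<170),w,'cap')
pl=(z>0.065)&(u>195)&(u<310)&(np.arange(384)[:,None]>110)&(np.arange(384)[:,None]<280); rects(pl,w,'plate')
di=(z>0.003)&(u>125)&(u<185)&(np.arange(384)[:,None]>190); rects(di,w,'dish')
rects((z>0.02)&(u<165)&(u>90)&(np.arange(384)[:,None]<180),w,'box')
E
```

```text
(240, 350) [0.106 0.045 0.013]
(215, 240) [0.41  0.109 0.032]
(250, 250) [0.378 0.009 0.031]
(250, 165) [0.617 0.001 0.071]
(350, 195) [ 0.524 -0.281  0.054]
(290, 240) [nan nan nan]
(215, 125) [0.732 0.096 0.096]
(150, 250) [0.387 0.305 0.004]
(180, 131) [0.678 0.17  0.207]
(350, 116) [ 0.723 -0.274  0.148]
wax px [265. 179.] n 137 c [573. -41.] sz [41. 62.] longyaw -43.3 z med 98 max 108
wax px [285. 206.] n 137 c [494. -96.] sz [39. 64.] longyaw 39.8 z med 96 max 106
wax px [240. 209.] n 137 c [493.  34.] sz [45. 59.] longyaw -42.5 z med 100 max 111
wax px [227. 367.] n 557 c [152.  47.] sz [  2. 103.] longyaw -72.0 z med 323 max 368
wax px [263. 372.] n 120 c [174. -24.] sz [ 1. 38.] longyaw -71.1 z med 427 max 489
wax px [249. 378.] n 89 c [167.  -2.] sz [ 2. 41.] longyaw -71.7 z med 433 max 464
wax px [282. 378.] n 95 c [184. -53.] sz [ 2. 31.] longyaw -72.5 z med 489 max 522
wax px [234. 380.] n 45 c [158.  24.] sz [ 1. 29.] longyaw -71.9 z med 409 max 443
wax px [262. 382.] n 15 c [174. -23.] sz [ 1. 13.] longyaw -69.9 z med 472 max 484
wax px [300. 381.] n 19 c [192. -76.] s
[... 451 characters left out ...]
yaw -1.0 z med 76 max 81
mould px [360. 254.] n 159 c [ 358. -290.] sz [50. 70.] longyaw -9.3 z med 77 max 81
mould px [347. 381.] n 56 c [ 208. -131.] sz [ 1. 17.] longyaw -72.2 z med 582 max 598
cap px [178. 131.] n 180 c [681. 174.] sz [32. 39.] longyaw 89.4 z med 206 max 211
plate px [251. 171.] n 10658 c [540.   8.] sz [298. 425.] longyaw -0.7 z med 76 max 123
plate px [227. 267.] n 87 c [330.  57.] sz [ 34. 176.] longyaw 77.8 z med 68 max 73
dish px [153. 229.] n 1537 c [444. 295.] sz [ 99. 206.] longyaw -15.0 z med 18 max 94
dish px [150. 255.] n 16 c [374. 304.] sz [12. 14.] longyaw -1.6 z med 5 max 8
box px [126. 155.] n 1818 c [672. 379.] sz [104. 171.] longyaw 82.9 z med 29 max 36
```

```bash
python3 - <<'E'
from h import *
im=cv2.imread('pics/top0.png')
a=im[185:275,125:310]; cv2.imwrite('pics/crop1.png',cv2.resize(a,None,fx=4,fy=4,interpolation=2)[:600,:800])
E
cat >> h.py <<'E'
def plan(x,y,z,yawdeg,cur=None):
    """moves (tool axes) from the measured pose: roll first, then shift"""
    s=ctrl.read_state(); R=__import__('scipy.spatial.transform',fromlist=['Rotation']).Rotation.from_quat(s['orientation']).as_matrix()
    yaw=np.arctan2(R[1,0],R[0,0]); p=np.array(s['eef_pos'])
    t=np.radians(yawdeg); roll=-((t-yaw+np.pi)%(2*np.pi)-np.pi)
    d=np.array([x,y,z])-p; X=np.array([np.cos(t),np.sin(t)]); Y=np.array([np.sin(t),-np.cos(t)])
    print('at',p.round(4),'yaw %.1f tilt %.3f'%(np.degrees(yaw),np.hypot(R[0,2],R[1,2])),'F',np.round(s['wrist_force'],1),'w %.4f gf %.1f t %.1f'%(s['grip_width'],s['grip_force'],s['clock']))
    print('roll %.3f dx %.4f dy %.4f dz %.4f'%(roll,X@d[:2],Y@d[:2],-d[2]))
E
python3 - <<'E'
from h import *
np.set_printoptions(precision=3,suppress=True)
w=np.load('top0.npy'); z=w[...,2]; v,u=np.mgrid[:384,:512]; im=cv2.imread('pics/top0.png')
M=(u>205)&(u<300)&(v>120)&(v<235)&(abs(z-.074)<.006); P=w[M]
for y0 in (-.1,-.05,0,.05,.1):
    q=P[abs(P[:,1]-y0)<.008]; print('plate y',y0,'x',q[:,0].min(),q[:,0].max(), 'z',np.median(q[:,2]))
for x0 in (.45,.52,.6):
    q=P[abs(P[:,0]-x0)<.008]; print('x',x0,'y',q[:,1].min(),q[:,1].max())
rects((z>.2)&(u>165)&(u<205)&(v<170),w,'cap')
rects((abs(z-.094)<.006)&(u>195)&(u<310)&(v<140),w,'console')
g=cv2.cvtColor(im,cv2.COLOR_BGR2GRAY)
for x in (225,250,280): print(x,g[150:240,x])
plan(.450,.298,.2,163.5)
E
```

```text
plate y -0.1 x 0.45305577196018504 0.7020993297046353 z 0.07509146358058405
plate y -0.05 x 0.45197305744279415 0.7031631343988411 z 0.0754724724280969
plate y 0 x 0.45370453584550086 0.7030422565292436 z 0.07506611033724042
plate y 0.05 x 0.45525280896685316 0.7044671484988894 z 0.07517146035611377
plate y 0.1 x 0.4540917643131387 0.7047759055439442 z 0.07498162656945806
x 0.45 y -0.1307175301190239 0.1269907430394784
x 0.52 y -0.13128251564971308 0.12698900622209072
x 0.6 y -0.13264651536251004 0.1270523703345197
cap px [177. 130.] n 143 c [681. 178.] sz [31. 32.] longyaw -1.5 z med 206 max 211
console px [251. 126.] n 1587 c [721.  -4.] sz [ 67. 278.] longyaw 87.7 z med 94 max 100
225 [120 120 121 120 120 122 107  84 109 121 120 122 121 120 120 120 121 121
 120 120 122 120 119 121 121 122 122 122 121 122 120 121 121 121 121 120
 121 121 121 121 120 121 120 121 121 119 121 122 121 120 121  97  90 113
 119 121 120 121 120 122 121 121 121 121 121 122 121 121 120 121 120 121
 122  97  57  58  63  65  65  66  93 105 105 103 104 105 104 102 105 105]
250 [123 121 120 122 121 122  86 106 121 121 120 122 121 121 122 122 122 121
 121 121 121 121 121 121 121 120 121 120 121 122 122 122 120 121 122 121
 121 120 121 121 120 120 120 121 122 121 121 121 122 120 121  88 103 105
 112 119 109  79  58  68 101 118 121 121 122 121 122 121 121 121 121 122
 121  76  47  60  65  66  67  95 108 108 107 107 107 108 105 104 107 107]
280 [121 121 121 122 121  97 106 119 122 121 121 121 120 121 121 122 122 121
 121 121 121 121 121 121 122 121 120 122 121 121 122 121 121 121 121 121
 121 122 121 122 121 121 121 121 121 103  94 105 114 119 120 121 121 120
 119 104  75 103 104  80  64  73  78 108 121 121 120 120 121 122 122 122
  98  59  59  65  67  68  75 102 110 113 110 110 111 111 110 109 111 111]
at [ 0.208 -0.589  0.222] yaw 19.5 tilt 0.001 F [-0.1 -0.4  0.1] w 0.0878 gf 0.0 t 0.1
roll -2.514 dx 0.0200 dy 0.9190 dz 0.0220
```

Emit:
apply_moves(
  motion=[
    {"dx":0.0287,"dy":-0.0331,"dz":-0.008},
    {"dx":0.0287,"dy":-0.0331,"dz":-0.008},
    {"dx":0.0287,"dy":-0.0331,"dz":-0.008},
    {"dx":0.0287,"dy":-0.0331,"dz":-0.008},
    {"dx":0.0287,"dy":-0.0331,"dz":-0.008},
    {"dx":0.0287,"dy":-0.0331,"dz":-0.008},
    {"dx":0.0287,"dy":-0.0331,"dz":-0.008},
    {"dx":0.0287,"dy":-0.0331,"dz":-0.008},
  ],
)

```text
invalid input at $.motion[0]: expected keys jaw, dx, dy, dz, roll
```

Emit:
apply_moves(
  motion=[
    {"dx":0.0287,"dy":-0.0331,"dz":-0.008},
    {"dx":0.0287,"dy":-0.0331,"dz":-0.008},
    {"dx":0.0287,"dy":-0.0331,"dz":-0.008},
    {"dx":0.0287,"dy":-0.0331,"dz":-0.008},
    {"dx":0.02,"dy":-0.04},
    {"dx":0.02,"dy":-0.04},
    {"dx":0.02,"dy":-0.04},
    {"dx":0.02,"dy":-0.04},
  ],
)

```text
invalid input at $.motion[0]: expected keys jaw, dx, dy, dz, roll
```

Emit:
apply_moves(
  motion=[
    {"dx":0.02,"dy":-0.04},
    {"dx":0.02,"dy":-0.04},
    {"dx":0.02,"dy":-0.04},
    {"dx":0.02,"dy":-0.04},
    {"dx":0.02,"dy":-0.04},
    {"roll":-0.148},
    {"roll":-0.148},
    {"roll":-0.148},
  ],
)

```text
invalid input at $.motion[0]: expected keys jaw, dx, dy, dz, roll
```

Emit:
apply_moves(
  motion=[
    {"roll":-0.148},
    {"roll":-0.148},
    {"roll":-0.148},
    {"roll":-0.148},
    {"roll":-0.148},
    {"roll":-0.148},
    {"roll":-0.148},
    {"roll":-0.148},
  ],
)

```text
invalid input at $.motion[0]: expected keys jaw, dx, dy, dz, roll
```

Emit:
apply_moves(
  motion=[
    {"roll":-0.148},
    {"roll":-0.148},
    {"roll":-0.148},
    {"roll":-0.148},
    {"roll":-0.148},
    {"roll":-0.148},
  ],
)

```text
invalid input at $.motion[0]: expected keys jaw, dx, dy, dz, roll
```

```bash
python3 - <<'E'
from h import *
plan(.450,.298,.2,163.5)
im,d,c=grab('wrist','w1.png'); w=world(d,c); z=w[...,2]
rects((z>.08)&(z<.1),w,'grip',200); rects((z>.04)&(z<.1),w,'block',200)
rects((z>.002)&(z<.1),w,'dish',200)
E
```

```text
at [ 0.2082 -0.5888  0.222 ] yaw 19.5 tilt 0.001 F [-0.1 -0.4  0.1] w 0.0878 gf 0.0 t 0.1
roll -2.514 dx 0.0200 dy 0.9190 dz 0.0220
block px [70.  5.] n 369 c [ 306. -351.] sz [15. 37.] longyaw -66.7 z med 55 max 62
dish px [82.  8.] n 868 c [ 308. -347.] sz [25. 56.] longyaw -61.5 z med 35 max 62
dish px [ 48. 105.] n 2169 c [ 196. -327.] sz [41. 65.] longyaw 72.8 z med 21 max 31
dish px [495. 253.] n 453 c [ 201. -953.] sz [16. 58.] longyaw -51.1 z med 12 max 21
```

View pics/w1.png

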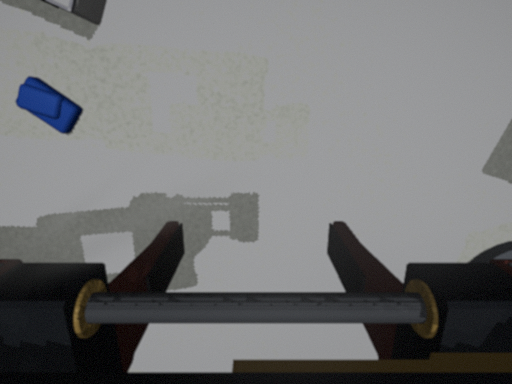

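The wrist view shows the bare bench, the blue look-alike at (48,105) and the fingers. The arm hasn't moved because every row needs all five keys.

Emit:
apply_moves(
  motion=[
    {"jaw":1,"dx":0.0287,"dy":-0.0331,"dz":-0.008,"roll":0},
    {"jaw":1,"dx":0.0287,"dy":-0.0331,"dz":-0.008,"roll":0},
    {"jaw":1,"dx":0.0287,"dy":-0.0331,"dz":-0.008,"roll":0},
    {"jaw":1,"dx":0.0287,"dy":-0.0331,"dz":-0.008,"roll":0},
    {"jaw":1,"dx":0.0287,"dy":-0.0331,"dz":-0.008,"roll":0},
    {"jaw":1,"dx":0.0287,"dy":-0.0331,"dz":-0.008,"roll":0},
    {"jaw":1,"dx":0.0287,"dy":-0.0331,"dz":-0.008,"roll":0},
    {"jaw":1,"dx":0.0287,"dy":-0.0331,"dz":-0.008,"roll":0},
  ],
)

```text
clock: 0.95
eef_pos: [0.3367, -0.2613, 0.287]
orientation: [0.986, 0.169, 0.0, 0.0]
wrist_force: [0.1, -1.5, 0.1]
grip_width: 0.088
grip_force: 0.0
```

Emit:
apply_moves(
  motion=[
    {"jaw":1,"dx":0.0287,"dy":-0.0331,"dz":-0.008,"roll":0},
    {"jaw":1,"dx":0.0287,"dy":-0.0331,"dz":-0.008,"roll":0},
    {"jaw":1,"dx":0.0287,"dy":-0.0331,"dz":-0.008,"roll":0},
    {"jaw":1,"dx":0.0287,"dy":-0.0331,"dz":-0.008,"roll":0},
    {"jaw":1,"dx":0.02,"dy":-0.04,"dz":0,"roll":0},
    {"jaw":1,"dx":0.02,"dy":-0.04,"dz":0,"roll":0},
    {"jaw":1,"dx":0.02,"dy":-0.04,"dz":0,"roll":0},
    {"jaw":1,"dx":0.02,"dy":-0.04,"dz":0,"roll":0},
  ],
)

```text
clock: 1.75
eef_pos: [0.4225, 0.0794, 0.3188]
orientation: [0.986, 0.169, 0.0, 0.0]
wrist_force: [0.8, -0.1, -0.7]
grip_width: 0.0874
grip_force: 0.0
```

Emit:
apply_moves(
  motion=[
    {"jaw":1,"dx":0.02,"dy":-0.04,"dz":0,"roll":0},
    {"jaw":1,"dx":0.02,"dy":-0.04,"dz":0,"roll":0},
    {"jaw":1,"dx":0.02,"dy":-0.04,"dz":0,"roll":0},
    {"jaw":1,"dx":0.02,"dy":-0.04,"dz":0,"roll":0},
    {"jaw":1,"dx":0.02,"dy":-0.04,"dz":0,"roll":0},
    {"jaw":1,"dx":0,"dy":0,"dz":0,"roll":-0.148},
    {"jaw":1,"dx":0,"dy":0,"dz":0,"roll":-0.148},
    {"jaw":1,"dx":0,"dy":0,"dz":0,"roll":-0.148},
  ],
)

```text
clock: 2.55
eef_pos: [0.45, 0.2999, 0.3181]
orientation: [0.923, 0.385, -0.001, 0.0]
wrist_force: [-0.4, 0.7, -0.1]
grip_width: 0.0879
grip_force: 0.0
```

Emit:
apply_moves(
  motion=[
    {"jaw":1,"dx":0,"dy":0,"dz":0,"roll":-0.148},
    {"jaw":1,"dx":0,"dy":0,"dz":0,"roll":-0.148},
    {"jaw":1,"dx":0,"dy":0,"dz":0,"roll":-0.148},
    {"jaw":1,"dx":0,"dy":0,"dz":0,"roll":-0.148},
    {"jaw":1,"dx":0,"dy":0,"dz":0,"roll":-0.148},
    {"jaw":1,"dx":0,"dy":0,"dz":0,"roll":-0.148},
    {"jaw":1,"dx":0,"dy":0,"dz":0,"roll":-0.148},
    {"jaw":1,"dx":0,"dy":0,"dz":0,"roll":-0.148},
  ],
)

```text
clock: 3.35
eef_pos: [0.4502, 0.2993, 0.3184]
orientation: [0.551, 0.834, -0.0, -0.0]
wrist_force: [-0.7, -0.7, 0.6]
grip_width: 0.0879
grip_force: 0.0
```

Emit:
apply_moves(
  motion=[
    {"jaw":1,"dx":0,"dy":0,"dz":0,"roll":-0.148},
    {"jaw":1,"dx":0,"dy":0,"dz":0,"roll":-0.148},
    {"jaw":1,"dx":0,"dy":0,"dz":0,"roll":-0.148},
    {"jaw":1,"dx":0,"dy":0,"dz":0,"roll":-0.148},
    {"jaw":1,"dx":0,"dy":0,"dz":0,"roll":-0.148},
    {"jaw":1,"dx":0,"dy":0,"dz":0,"roll":-0.148},
  ],
)

```text
clock: 3.95
eef_pos: [0.4502, 0.2993, 0.3184]
orientation: [0.139, 0.99, -0.0, -0.0]
wrist_force: [-0.0, 0.4, -0.9]
grip_width: 0.088
grip_force: 0.0
```

```bash
python3 - <<'E'
from h import *
plan(.450,.298,.2,163.5)
im,d,c=grab('wrist','w2.png'); w=world(d,c); z=w[...,2]
rects((z>.08)&(z<.1),w,'grip',200); rects((z>.04)&(z<.1),w,'block',200)
rects((z>.002)&(z<.1),w,'dish',200)
E
```

```text
at [0.4502 0.2993 0.3184] yaw 164.0 tilt 0.001 F [-0.   0.4 -0.9] w 0.0880 gf 0.0 t 4.0
roll 0.008 dx -0.0002 dy -0.0013 dz 0.1184
grip px [257. 162.] n 1171 c [451. 301.] sz [23. 94.] longyaw -16.4 z med 90 max 93
grip px [154. 213.] n 266 c [482. 138.] sz [ 8. 54.] longyaw -0.8 z med 88 max 90
grip px [ 99. 235.] n 801 c [494.  38.] sz [48. 60.] longyaw -43.2 z med 96 max 100
grip px [ 16. 253.] n 483 c [487. -84.] sz [17. 63.] longyaw 39.6 z med 90 max 99
grip px [170. 355.] n 2026 c [727.  72.] sz [ 73. 154.] longyaw -76.6 z med 93 max 98
block px [257. 155.] n 2098 c [451. 301.] sz [ 32. 148.] longyaw -17.2 z med 87 max 93
block px [ 94. 219.] n 9150 c [451.   4.] sz [246. 278.] longyaw 89.3 z med 74 max 100
block px [183. 278.] n 666 c [609. 122.] sz [38. 78.] longyaw -1.1 z med 74 max 90
block px [169. 348.] n 3016 c [710.  66.] sz [ 87. 138.] longyaw 82.5 z med 89 max 98
dish px [252. 147.] n 5803 c [447. 293.] sz [ 88. 205.] longyaw -15.6 z med 8 max 93
dish px [ 84. 191.] n 21686 c [451.   3.] sz [246. 280.] longyaw 89.3 z med 32 max 100
dish px [187. 272.] n 1119 c [605. 122.] sz [ 38. 138.] longyaw -0.9 z med 52 max 90
dish px [373. 242.] n 686 c [663. 444.] sz [49. 65.] longyaw -6.8 z med 29 max 32
dish px [310. 265.] n 2527 c [668. 341.] sz [ 93. 103.] longyaw -5.1 z med 29 max 32
dish px [229. 283.] n 556 c [661. 189.] sz [27. 63.] longyaw 68.0 z med 29 max 61
dish px [169. 348.] n 3016 c [710.  66.] sz [ 87. 138.] longyaw 82.5 z med 89 max 98
```

View pics/w2.png

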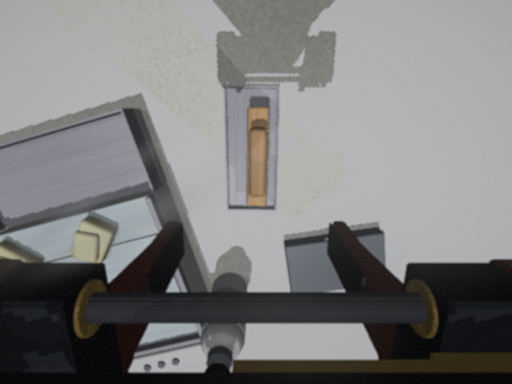

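The wrist view shows the brush upright in its dish at (258,155), aligned with the tool. The measured grip centre is (0.451, 0.301).

Emit:
apply_moves(
  motion=[
    {"jaw":1,"dx":0,"dy":-0.001,"dz":0.043,"roll":0.012},
    {"jaw":1,"dx":0,"dy":0,"dz":0.043,"roll":0},
    {"jaw":1,"dx":0,"dy":0,"dz":0.043,"roll":0},
    {"jaw":1,"dx":0,"dy":0,"dz":0.043,"roll":0},
    {"jaw":1,"dx":0,"dy":0,"dz":0.043,"roll":0},
    {"jaw":1,"dx":0,"dy":0,"dz":0.043,"roll":0},
    {"jaw":0,"dx":0,"dy":0,"dz":0,"roll":0},
    {"jaw":0,"dx":0,"dy":0,"dz":0,"roll":0},
  ],
  newtons=45,
)

```text
clock: 4.8
eef_pos: [0.4499, 0.2983, 0.0607]
orientation: [0.149, 0.989, -0.001, -0.001]
wrist_force: [0.6, 0.2, -0.2]
grip_width: 0.0749
grip_force: 0.0
```

Emit:
apply_moves(
  motion=[
    {"jaw":0,"dx":0,"dy":0,"dz":0,"roll":0},
    {"jaw":0,"dx":0,"dy":0,"dz":0,"roll":0},
    {"jaw":0,"dx":0,"dy":0,"dz":0,"roll":0},
    {"jaw":0,"dx":0,"dy":0,"dz":0,"roll":0},
  ],
)

```text
clock: 5.2
eef_pos: [0.4507, 0.2989, 0.062]
orientation: [0.148, 0.989, 0.001, 0.001]
wrist_force: [-0.1, -0.6, -1.0]
grip_width: 0.0436
grip_force: 0.0
```

Emit:
apply_moves(
  motion=[
    {"jaw":0,"dx":0,"dy":0,"dz":0,"roll":0},
    {"jaw":0,"dx":0,"dy":0,"dz":0,"roll":0},
    {"jaw":0,"dx":0,"dy":0,"dz":0,"roll":0},
    {"jaw":0,"dx":0,"dy":0,"dz":-0.02,"roll":0},
    {"jaw":0,"dx":0,"dy":0,"dz":-0.05,"roll":0},
    {"jaw":0,"dx":0,"dy":0,"dz":-0.05,"roll":0},
    {"jaw":0,"dx":0,"dy":0,"dz":-0.05,"roll":0},
    {"jaw":0,"dx":0,"dy":0,"dz":-0.05,"roll":0},
  ],
)

```text
clock: 6.0
eef_pos: [0.4494, 0.298, 0.2822]
orientation: [0.148, 0.989, -0.0, -0.0]
wrist_force: [0.7, 0.9, -3.0]
grip_width: 0.0239
grip_force: 45.0
```

```bash
python3 - <<'E'
from h import *
plan(.66,.054,.28,90)
E
```

```text
at [0.4494 0.298  0.2822] yaw 162.9 tilt 0.001 F [ 0.7  0.9 -3. ] w 0.0239 gf 45.0 t 6.0
roll 1.273 dx -0.2440 dy 0.2106 dz 0.0022
```

Emit:
apply_moves(
  motion=[
    {"jaw":0,"dx":0,"dy":0,"dz":0,"roll":0.1415},
    {"jaw":0,"dx":0,"dy":0,"dz":0,"roll":0.1415},
    {"jaw":0,"dx":0,"dy":0,"dz":0,"roll":0.1415},
    {"jaw":0,"dx":0,"dy":0,"dz":0,"roll":0.1415},
    {"jaw":0,"dx":0,"dy":0,"dz":0,"roll":0.1415},
    {"jaw":0,"dx":0,"dy":0,"dz":0,"roll":0.1415},
    {"jaw":0,"dx":0,"dy":0,"dz":0,"roll":0.1415},
    {"jaw":0,"dx":0,"dy":0,"dz":0,"roll":0.1415},
  ],
)

```text
clock: 6.8
eef_pos: [0.4496, 0.2982, 0.28]
orientation: [0.658, 0.753, -0.001, -0.0]
wrist_force: [0.4, -0.1, -2.4]
grip_width: 0.0235
grip_force: 45.0
```

Emit:
apply_moves(
  motion=[
    {"jaw":0,"dx":0,"dy":0,"dz":0,"roll":0.1415},
    {"jaw":0,"dx":-0.035,"dy":0.03,"dz":0,"roll":0},
    {"jaw":0,"dx":-0.035,"dy":0.03,"dz":0,"roll":0},
    {"jaw":0,"dx":-0.035,"dy":0.03,"dz":0,"roll":0},
    {"jaw":0,"dx":-0.035,"dy":0.03,"dz":0,"roll":0},
    {"jaw":0,"dx":-0.035,"dy":0.03,"dz":0,"roll":0},
    {"jaw":0,"dx":-0.035,"dy":0.03,"dz":0,"roll":0},
    {"jaw":0,"dx":-0.034,"dy":0.031,"dz":0,"roll":0},
  ],
)

```text
clock: 7.6
eef_pos: [0.6614, 0.0526, 0.2799]
orientation: [0.707, 0.707, -0.001, -0.001]
wrist_force: [0.5, 0.8, -2.2]
grip_width: 0.0239
grip_force: 45.0
```

```bash
cat >> h.py <<'E'
def waxtop(save=None):
    im,d,c=grab('top',save); w=world(d,c); z=w[...,2]
    hsv=cv2.cvtColor(im,cv2.COLOR_BGR2HSV); v,u=np.mgrid[:384,:512]
    h=hsv[...,0]; m=(hsv[...,1]>50)&(h>18)&(h<40)&(u>200)&(u<305)&(v>115)&(v<275)&(z<.125)
    rects(m,w,'wax',20)
E
python3 - <<'E'
from h import *
waxtop('t1.png')
plan(.66,.054,.16,90)
im,d,c=grab('wrist'); w=world(d,c); z=w[...,2]; R=np.linalg.inv(np.array(c['cam_to_world']))
E
```

```text
wax px [265. 180.] n 137 c [573. -41.] sz [40. 62.] longyaw -42.7 z med 98 max 108
wax px [285. 207.] n 137 c [494. -96.] sz [39. 64.] longyaw 39.3 z med 96 max 106
at [0.6657 0.0475 0.2798] yaw 89.8 tilt 0.004 F [ 3.3 -3.4 -0.8] w 0.0238 gf 45.0 t 7.7
roll -0.004 dx 0.0065 dy -0.0057 dz 0.1198
```

Emit:
apply_moves(
  motion=[
    {"jaw":0,"dx":0,"dy":0,"dz":0,"roll":0},
    {"jaw":0,"dx":0,"dy":0,"dz":0.035,"roll":0},
    {"jaw":0,"dx":0,"dy":0,"dz":0.035,"roll":0},
    {"jaw":0,"dx":0,"dy":0,"dz":0.035,"roll":0},
    {"jaw":0,"dx":0,"dy":0,"dz":0.03,"roll":0},
    {"jaw":0,"dx":0,"dy":0,"dz":0,"roll":0},
  ],
)

```text
clock: 8.3
eef_pos: [0.6565, 0.0556, 0.1411]
orientation: [0.707, 0.707, -0.004, -0.003]
wrist_force: [-0.2, -0.8, -2.2]
grip_width: 0.0238
grip_force: 45.0
```

```bash
python3 - <<'E'
from h import *
plan(.45,.054,.133,90)
E
```

```text
at [0.6565 0.0556 0.1411] yaw 90.1 tilt 0.010 F [-0.2 -0.8 -2.2] w 0.0238 gf 45.0 t 8.3
roll 0.001 dx -0.0016 dy -0.2065 dz 0.0081
```

Emit:
apply_moves(
  motion=[
    {"jaw":0,"dx":0,"dy":0,"dz":0,"roll":0},
    {"jaw":0,"dx":0,"dy":0,"dz":0.004,"roll":0},
    {"jaw":0,"dx":0,"dy":0,"dz":0,"roll":0},
  ],
)

```text
clock: 8.6
eef_pos: [0.6617, 0.0548, 0.1433]
orientation: [0.707, 0.707, 0.001, 0.001]
wrist_force: [0.8, -0.7, -2.1]
grip_width: 0.0239
grip_force: 45.0
```

Emit:
apply_moves(
  motion=[
    {"jaw":0,"dx":0,"dy":0,"dz":0.004,"roll":0},
    {"jaw":0,"dx":0,"dy":0,"dz":0,"roll":0},
  ],
)

```text
clock: 8.8
eef_pos: [0.661, 0.0544, 0.1379]
orientation: [0.707, 0.707, 0.0, 0.0]
wrist_force: [-0.7, 0.4, -2.6]
grip_width: 0.0237
grip_force: 45.0
```

Emit:
apply_moves(
  motion=[
    {"jaw":0,"dx":0,"dy":0,"dz":0.003,"roll":0},
    {"jaw":0,"dx":0,"dy":0,"dz":0,"roll":0},
  ],
)

```text
clock: 9.0
eef_pos: [0.6608, 0.0543, 0.1344]
orientation: [0.707, 0.707, -0.0, -0.0]
wrist_force: [-0.4, 0.6, -1.9]
grip_width: 0.0235
grip_force: 45.0
```

Emit:
apply_moves(
  motion=[
    {"jaw":0,"dx":0,"dy":-0.01,"dz":0.0015,"roll":0},
    {"jaw":0,"dx":0,"dy":-0.02,"dz":0,"roll":0},
    {"jaw":0,"dx":0,"dy":-0.02,"dz":0,"roll":0},
    {"jaw":0,"dx":0,"dy":-0.02,"dz":0,"roll":0},
    {"jaw":0,"dx":0,"dy":-0.02,"dz":0,"roll":0},
    {"jaw":0,"dx":0,"dy":-0.02,"dz":0,"roll":0},
    {"jaw":0,"dx":0,"dy":-0.02,"dz":0,"roll":0},
    {"jaw":0,"dx":0,"dy":-0.02,"dz":0,"roll":0},
  ],
)

```text
clock: 9.8
eef_pos: [0.5095, 0.0544, 0.1333]
orientation: [0.707, 0.707, 0.0, 0.0]
wrist_force: [-0.1, 0.2, -2.6]
grip_width: 0.0238
grip_force: 45.0
```

Emit:
apply_moves(
  motion=[
    {"jaw":0,"dx":0,"dy":-0.02,"dz":0,"roll":0},
    {"jaw":0,"dx":0,"dy":-0.02,"dz":0,"roll":0},
    {"jaw":0,"dx":0,"dy":-0.018,"dz":0,"roll":0},
    {"jaw":0,"dx":0,"dy":0,"dz":0,"roll":0},
    {"jaw":0,"dx":0,"dy":0,"dz":-0.04,"roll":0},
    {"jaw":0,"dx":0,"dy":0,"dz":-0.05,"roll":0},
    {"jaw":0,"dx":0,"dy":0.05,"dz":0,"roll":0},
    {"jaw":0,"dx":0,"dy":0.05,"dz":0,"roll":0},
  ],
)

```text
clock: 10.6
eef_pos: [0.5559, 0.0546, 0.2276]
orientation: [0.707, 0.707, 0.003, 0.003]
wrist_force: [1.0, 0.0, -2.4]
grip_width: 0.0236
grip_force: 45.0
```

Emit:
apply_moves(
  motion=[
    {"jaw":0,"dx":0,"dy":0.05,"dz":0,"roll":0},
    {"jaw":0,"dx":0,"dy":0.046,"dz":0,"roll":0},
    {"jaw":0,"dx":0,"dy":0,"dz":0,"roll":0},
  ],
)

```text
clock: 10.9
eef_pos: [0.6547, 0.0542, 0.2228]
orientation: [0.708, 0.707, 0.002, 0.001]
wrist_force: [-0.2, -0.2, -2.1]
grip_width: 0.0239
grip_force: 45.0
```

```bash
python3 - <<'E'
from h import *
plan(.66,-.055,.2,90)
waxtop('t2.png')
E
```

```text
at [0.6547 0.0542 0.2228] yaw 89.9 tilt 0.004 F [-0.2 -0.2 -2.1] w 0.0239 gf 45.0 t 10.9
roll -0.001 dx -0.1092 dy 0.0053 dz 0.0228
wax px [268. 184.] n 132 c [562. -47.] sz [41. 60.] longyaw -15.7 z med 98 max 108
wax px [285. 207.] n 140 c [494. -96.] sz [40. 64.] longyaw 39.4 z med 96 max 108
```

View pics/t2.png

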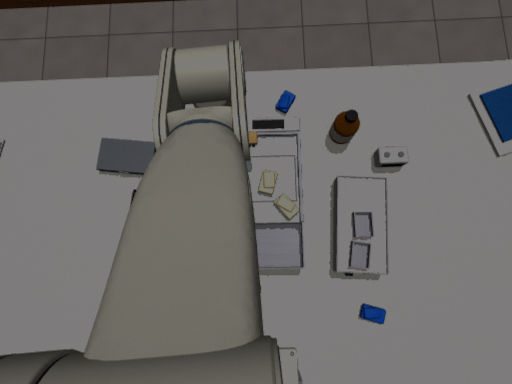

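The top view shows two lumps left on the plate, at (268,184) and (285,207), and nothing visible on the left. Next I sweep the right side.

Emit:
apply_moves(
  motion=[
    {"jaw":0,"dx":-0.037,"dy":0.004,"dz":0,"roll":0},
    {"jaw":0,"dx":-0.037,"dy":0.004,"dz":0,"roll":0},
    {"jaw":0,"dx":-0.035,"dy":0.003,"dz":0,"roll":0},
    {"jaw":0,"dx":0,"dy":0,"dz":0.03,"roll":0},
    {"jaw":0,"dx":0,"dy":0,"dz":0.03,"roll":0},
    {"jaw":0,"dx":0,"dy":0,"dz":0.025,"roll":0},
    {"jaw":0,"dx":0,"dy":0,"dz":0.004,"roll":0},
    {"jaw":0,"dx":0,"dy":0,"dz":0,"roll":0},
  ],
)

```text
clock: 11.75
eef_pos: [0.6587, -0.0546, 0.1337]
orientation: [0.707, 0.707, -0.001, -0.001]
wrist_force: [0.1, -0.1, -1.5]
grip_width: 0.0241
grip_force: 45.0
```

Emit:
apply_moves(
  motion=[
    {"jaw":0,"dx":0,"dy":-0.01,"dz":0.0005,"roll":0},
    {"jaw":0,"dx":0,"dy":-0.02,"dz":0,"roll":0},
    {"jaw":0,"dx":0,"dy":-0.02,"dz":0,"roll":0},
    {"jaw":0,"dx":0,"dy":-0.02,"dz":0,"roll":0},
    {"jaw":0,"dx":0,"dy":-0.02,"dz":0,"roll":0},
    {"jaw":0,"dx":0,"dy":-0.02,"dz":0,"roll":0},
    {"jaw":0,"dx":0,"dy":-0.02,"dz":0,"roll":0},
    {"jaw":0,"dx":0,"dy":-0.02,"dz":0,"roll":0},
  ],
)

```text
clock: 12.55
eef_pos: [0.5085, -0.0543, 0.1343]
orientation: [0.707, 0.707, 0.0, 0.0]
wrist_force: [1.0, -0.1, -0.9]
grip_width: 0.0239
grip_force: 45.0
```

Emit:
apply_moves(
  motion=[
    {"jaw":0,"dx":0,"dy":-0.02,"dz":0,"roll":0},
    {"jaw":0,"dx":0,"dy":-0.02,"dz":0,"roll":0},
    {"jaw":0,"dx":0,"dy":-0.02,"dz":0,"roll":0},
    {"jaw":0,"dx":0,"dy":0,"dz":0,"roll":0},
    {"jaw":0,"dx":0,"dy":0,"dz":-0.04,"roll":0},
    {"jaw":0,"dx":0,"dy":0,"dz":-0.05,"roll":0},
    {"jaw":0,"dx":0,"dy":0,"dz":-0.05,"roll":0},
    {"jaw":0,"dx":0,"dy":0,"dz":0,"roll":0},
  ],
)

```text
clock: 13.35
eef_pos: [0.4545, -0.055, 0.2807]
orientation: [0.707, 0.707, 0.004, 0.006]
wrist_force: [-1.2, -0.6, -2.4]
grip_width: 0.0239
grip_force: 45.0
```

```bash
python3 - <<'E'
from h import *
plan(.45,.30,.28,163)
waxtop('t3.png')
im,d,c=grab('wrist','w3.png')
s,_,_=grab('scene','s3.png')
a=s[150:280,170:360]; cv2.imwrite('pics/s3c.png',np.hstack([cv2.resize(a,None,fx=2.2,fy=2.2),cv2.resize(im,(380,286))]))
E
```

```text
at [ 0.4545 -0.055   0.2807] yaw 90.0 tilt 0.014 F [-1.2 -0.6 -2.4] w 0.0239 gf 45.0 t 13.3
roll -1.274 dx 0.1081 dy 0.3382 dz 0.0007
wax px [246. 242.] n 163 c [395.  16.] sz [29. 57.] longyaw -12.2 z med 77 max 83
wax px [272. 235.] n 44 c [418. -55.] sz [17. 17.] longyaw -1.9 z med 58 max 62
wax px [281. 236.] n 43 c [414. -79.] sz [14. 23.] longyaw 89.3 z med 72 max 74
wax px [297. 237.] n 29 c [ 411. -122.] sz [17. 24.] longyaw -43.7 z med 71 max 74
```

View pics/s3c.png

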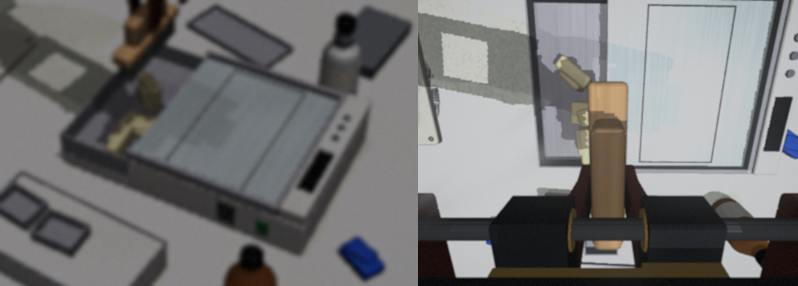

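Right image: the plate is empty and the outline clear. In the tray, three lumps are visible below and left of the brush, one leaning on end around (148,92) in the left image. Now I return the brush.

Emit:
apply_moves(
  motion=[
    {"jaw":0,"dx":0.0443,"dy":0,"dz":0,"roll":0},
    {"jaw":0,"dx":0.0443,"dy":0,"dz":0,"roll":0},
    {"jaw":0,"dx":0.0443,"dy":0,"dz":0,"roll":0},
    {"jaw":0,"dx":0.0443,"dy":0,"dz":0,"roll":0},
    {"jaw":0,"dx":0.0443,"dy":0,"dz":0,"roll":0},
    {"jaw":0,"dx":0.0443,"dy":0,"dz":0,"roll":0},
    {"jaw":0,"dx":0.0443,"dy":0,"dz":0,"roll":0},
    {"jaw":0,"dx":0.0443,"dy":0,"dz":0,"roll":0},
  ],
)

```text
clock: 14.3
eef_pos: [0.4487, 0.3012, 0.2711]
orientation: [0.707, 0.707, -0.002, -0.0]
wrist_force: [0.7, -0.9, -2.2]
grip_width: 0.024
grip_force: 45.0
```

Emit:
apply_moves(
  motion=[
    {"jaw":0,"dx":0,"dy":0,"dz":0,"roll":-0.1415},
    {"jaw":0,"dx":0,"dy":0,"dz":0,"roll":-0.1415},
    {"jaw":0,"dx":0,"dy":0,"dz":0,"roll":-0.1415},
    {"jaw":0,"dx":0,"dy":0,"dz":0,"roll":-0.1415},
    {"jaw":0,"dx":0,"dy":0,"dz":0,"roll":-0.1415},
    {"jaw":0,"dx":0,"dy":0,"dz":0,"roll":-0.1415},
    {"jaw":0,"dx":0,"dy":0,"dz":0,"roll":-0.1415},
    {"jaw":0,"dx":0,"dy":0,"dz":0,"roll":-0.1415},
  ],
)

```text
clock: 15.1
eef_pos: [0.449, 0.2993, 0.271]
orientation: [0.215, 0.977, -0.002, -0.002]
wrist_force: [-0.5, -0.4, -2.0]
grip_width: 0.0238
grip_force: 45.0
```

Emit:
apply_moves(
  motion=[
    {"jaw":0,"dx":0,"dy":0,"dz":0,"roll":-0.1415},
    {"jaw":0,"dx":0,"dy":0,"dz":0,"roll":0},
    {"jaw":0,"dx":0,"dy":0,"dz":0,"roll":0},
  ],
)

```text
clock: 15.4
eef_pos: [0.4494, 0.2995, 0.272]
orientation: [0.15, 0.989, -0.001, -0.001]
wrist_force: [-0.5, -0.1, -2.2]
grip_width: 0.0236
grip_force: 45.0
```

```bash
python3 - <<'E'
from h import *
plan(.45,.2985,.063,163)
im,d,c=grab('wrist'); w=world(d,c); z=w[...,2]; v,u=np.mgrid[:384,:512]
rects((z>.2)&(z<.4)&(v<320)&(u>200)&(u<310),w,'brush',100)
P=w[(z<.02)&(z>.0105)]; P=P[(abs(P[:,0]-.45)<.15)&(abs(P[:,1]-.3)<.09)]
print(cv2.minAreaRect((P[:,:2]*1000).astype(np.float32)))
E
```

```text
at [0.4494 0.2995 0.272 ] yaw 162.7 tilt 0.003 F [-0.5 -0.1 -2.2] w 0.0236 gf 45.0 t 15.4
roll -0.005 dx -0.0008 dy -0.0008 dz 0.2090
brush px [255. 232.] n 15554 c [435. 303.] sz [ 47. 121.] longyaw -17.8 z med 302 max 375
((442.7991027832031, 293.80682373046875), (85.11753845214844, 197.07415771484375), 73.62118530273438)
```

Emit:
apply_moves(
  motion=[
    {"jaw":0,"dx":0.001,"dy":-0.004,"dz":0.04,"roll":0},
    {"jaw":0,"dx":0,"dy":0,"dz":0.04,"roll":0},
    {"jaw":0,"dx":0,"dy":0,"dz":0.04,"roll":0},
    {"jaw":0,"dx":0,"dy":0,"dz":0.04,"roll":0},
    {"jaw":0,"dx":0,"dy":0,"dz":0.03,"roll":0},
    {"jaw":0,"dx":0,"dy":0,"dz":0.012,"roll":0},
    {"jaw":0,"dx":0,"dy":0,"dz":0.004,"roll":0},
    {"jaw":0,"dx":0,"dy":0,"dz":0,"roll":0},
  ],
)

```text
clock: 16.25
eef_pos: [0.4484, 0.2966, 0.068]
orientation: [0.149, 0.989, 0.0, 0.0]
wrist_force: [-0.6, 0.7, -2.3]
grip_width: 0.0236
grip_force: 45.0
```

Emit:
apply_moves(
  motion=[
    {"jaw":0,"dx":0,"dy":0,"dz":0.002,"roll":0},
    {"jaw":0,"dx":0,"dy":0,"dz":0,"roll":0},
  ],
)

```text
clock: 16.45
eef_pos: [0.4488, 0.2969, 0.0669]
orientation: [0.148, 0.989, 0.001, 0.001]
wrist_force: [0.7, -0.7, -1.9]
grip_width: 0.0239
grip_force: 45.0
```

Emit:
apply_moves(
  motion=[
    {"jaw":0,"dx":0,"dy":0,"dz":0.002,"roll":0},
    {"jaw":0,"dx":0,"dy":0,"dz":0.002,"roll":0},
    {"jaw":0,"dx":0,"dy":0,"dz":0,"roll":0},
  ],
)

```text
clock: 16.75
eef_pos: [0.4479, 0.2963, 0.0617]
orientation: [0.148, 0.989, 0.0, 0.0]
wrist_force: [0.3, 0.7, -2.8]
grip_width: 0.0234
grip_force: 45.0
```

Emit:
apply_moves(
  motion=[
    {"jaw":0,"dx":0,"dy":0,"dz":0.001,"roll":0},
    {"jaw":0,"dx":0,"dy":0,"dz":0,"roll":0},
  ],
)

```text
clock: 16.95
eef_pos: [0.4479, 0.2963, 0.0606]
orientation: [0.148, 0.989, -0.0, -0.0]
wrist_force: [-0.6, -0.7, -2.1]
grip_width: 0.0239
grip_force: 45.0
```

Emit:
apply_moves(
  motion=[
    {"jaw":0.7,"dx":0,"dy":0,"dz":0,"roll":0},
    {"jaw":0.7,"dx":0,"dy":0,"dz":0,"roll":0},
    {"jaw":0.7,"dx":0,"dy":0,"dz":0,"roll":0},
    {"jaw":0.7,"dx":0,"dy":0,"dz":0,"roll":0},
    {"jaw":0.7,"dx":0,"dy":0,"dz":-0.03,"roll":0},
    {"jaw":0.7,"dx":0,"dy":0,"dz":-0.05,"roll":0},
    {"jaw":0.7,"dx":0,"dy":0,"dz":-0.05,"roll":0},
    {"jaw":0.7,"dx":0,"dy":0,"dz":-0.05,"roll":0},
  ],
)

```text
clock: 17.75
eef_pos: [0.4476, 0.2961, 0.2425]
orientation: [0.148, 0.989, -0.0, -0.0]
wrist_force: [0.1, 1.6, 1.0]
grip_width: 0.0614
grip_force: 0.0
```

Emit:
apply_moves(
  motion=[
    {"jaw":0.9,"dx":0,"dy":0,"dz":-0.03,"roll":-0.105},
    {"jaw":0.9,"dx":0,"dy":0,"dz":-0.02,"roll":0.105},
    {"jaw":0.9,"dx":-0.0105,"dy":-0.0444,"dz":0,"roll":0},
    {"jaw":0.9,"dx":-0.0105,"dy":-0.0444,"dz":0,"roll":0},
    {"jaw":0.9,"dx":-0.0105,"dy":-0.0444,"dz":0,"roll":0},
    {"jaw":0.9,"dx":-0.0105,"dy":-0.0444,"dz":0,"roll":0},
    {"jaw":0.9,"dx":-0.0105,"dy":-0.0444,"dz":0,"roll":0},
    {"jaw":0.9,"dx":-0.0105,"dy":-0.0444,"dz":0,"roll":0},
  ],
)

```text
clock: 18.55
eef_pos: [0.4295, 0.0216, 0.2909]
orientation: [0.148, 0.989, 0.0, 0.0]
wrist_force: [1.5, -0.8, -0.3]
grip_width: 0.0788
grip_force: 0.0
```

Emit:
apply_moves(
  motion=[
    {"jaw":0.9,"dx":-0.0105,"dy":-0.0444,"dz":0,"roll":0},
    {"jaw":0.9,"dx":-0.0105,"dy":-0.0444,"dz":0,"roll":0},
    {"jaw":0.9,"dx":-0.0105,"dy":-0.0444,"dz":0,"roll":0},
    {"jaw":0.9,"dx":-0.0105,"dy":-0.0444,"dz":0,"roll":0},
    {"jaw":0.9,"dx":-0.0105,"dy":-0.0444,"dz":0,"roll":0},
    {"jaw":0.9,"dx":-0.0105,"dy":-0.0444,"dz":0,"roll":0},
    {"jaw":0.9,"dx":-0.0105,"dy":-0.0444,"dz":0,"roll":-0.105},
    {"jaw":0.9,"dx":0,"dy":0,"dz":0,"roll":-0.105},
  ],
)

```text
clock: 19.35
eef_pos: [0.4087, -0.3001, 0.2908]
orientation: [0.044, 0.999, -0.001, 0.0]
wrist_force: [0.3, -0.9, 0.1]
grip_width: 0.0792
grip_force: 0.0
```

```bash
python3 - <<'E'
from h import *
im,d,c=grab('wrist','w4.png'); w=world(d,c); z=w[...,2]
rects((z>.068)&(z<.09),w,'mould',150)
rects((z>.045)&(z<.09),w,'warmer',1500)
im,d,c=grab('top','t4.png'); w=world(d,c); z=w[...,2]; v,u=np.mgrid[:384,:512]
hsv=cv2.cvtColor(im,cv2.COLOR_BGR2HSV)
rects((z>.03)&(hsv[...,1]>60)&(u>125)&(u<170)&(z<.12),w,'brush'); waxtop()
plan(.44,-.305,.1,178)
plan(.358,-.29,.1,171)
E
```

```text
mould px [262. 126.] n 513 c [ 358. -289.] sz [50. 70.] longyaw -9.4 z med 76 max 79
mould px [501. 141.] n 702 c [404.  14.] sz [28. 45.] longyaw -1.0 z med 76 max 82
mould px [409. 156.] n 701 c [413. -99.] sz [23. 64.] longyaw -87.6 z med 70 max 74
mould px [255. 189.] n 514 c [ 440. -304.] sz [50. 70.] longyaw -0.6 z med 76 max 79
mould px [444. 222.] n 11226 c [525. -42.] sz [147. 196.] longyaw 89.6 z med 75 max 90
mould px [287. 344.] n 499 c [ 708. -277.] sz [37. 72.] longyaw -85.6 z med 79 max 90
warmer px [435. 202.] n 16088 c [463. -40.] sz [199. 271.] longyaw -0.8 z med 74 max 90
warmer px [256. 176.] n 18838 c [ 444. -304.] sz [140. 271.] longyaw -4.4 z med 55 max 79
brush px [149. 229.] n 728 c [447. 293.] sz [ 32. 149.] longyaw -17.2 z med 63 max 95
wax px [277. 236.] n 274 c [417. -80.] sz [ 62. 111.] longyaw 88.3 z med 58 max 76
wax px [245. 244.] n 138 c [395.  25.] sz [31. 58.] longyaw -41.7 z med 75 max 83
at [ 0.4087 -0.2956  0.2904] yaw 174.8 tilt 0.001 F [ 0.3 -0.1 -0.1] w 0.0791 gf 0.0 t 19.5
roll -0.056 dx -0.0317 dy -0.0083 dz 0.1904
at [ 0.4087 -0.2956  0.2904] yaw 174.8 tilt 0.001 F [ 0.3 -0.1 -0.1] w 0.0791 gf 0.0 t 19.5
roll 0.066 dx 0.0509 dy -0.0024 dz 0.1904
```

View pics/w4.png

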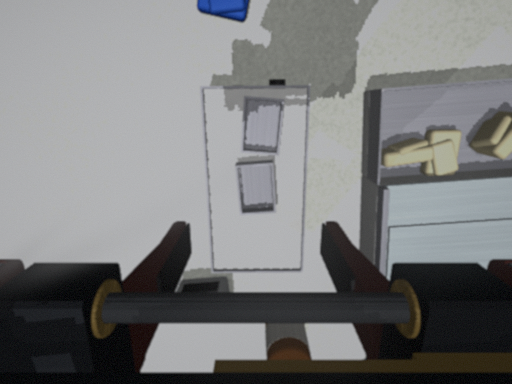

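The wrist view shows two moulds open side up at (262,125) and (256,187), an empty third slot, and the wax lumps in the tray at the right. I pick the middle mould first.

Emit:
apply_moves(
  motion=[
    {"jaw":0.9,"dx":0,"dy":0,"dz":0,"roll":-0.073},
    {"jaw":0.9,"dx":-0.0314,"dy":-0.007,"dz":0.03,"roll":0},
    {"jaw":0.9,"dx":0,"dy":0,"dz":0.045,"roll":0},
    {"jaw":0.9,"dx":0,"dy":0,"dz":0.045,"roll":0},
    {"jaw":0.9,"dx":0,"dy":0,"dz":0.045,"roll":0},
    {"jaw":0.9,"dx":0,"dy":0,"dz":0.03,"roll":0},
    {"jaw":0.9,"dx":0,"dy":0,"dz":0,"roll":0},
  ],
  newtons=25,
)

```text
clock: 20.2
eef_pos: [0.4381, -0.3, 0.0922]
orientation: [0.008, 1.0, 0.002, -0.003]
wrist_force: [-0.5, -0.0, -0.1]
grip_width: 0.0792
grip_force: 0.0
```

```bash
python3 - <<'E'
from h import *
plan(.44,-.304,.058,179)
im,d,c=grab('wrist'); w=world(d,c); z=w[...,2]
rects((z>.066)&(z<.09),w,'mould',150)
E
```

```text
at [ 0.4381 -0.3     0.0922] yaw 179.1 tilt 0.008 F [-0.5 -0.  -0.1] w 0.0792 gf 0.0 t 20.2
roll 0.002 dx -0.0019 dy -0.0040 dz 0.0342
mould px [276.  93.] n 3092 c [ 358. -289.] sz [50. 71.] longyaw -9.4 z med 76 max 79
mould px [498. 220.] n 1316 c [ 427. -131.] sz [18. 94.] longyaw 1.2 z med 68 max 89
mould px [250. 229.] n 2555 c [ 441. -304.] sz [50. 71.] longyaw -0.6 z med 76 max 79
```

Emit:
apply_moves(
  motion=[
    {"jaw":0.9,"dx":-0.002,"dy":-0.003,"dz":0.015,"roll":0},
    {"jaw":0.9,"dx":0,"dy":0,"dz":0.015,"roll":0},
    {"jaw":0.9,"dx":0,"dy":0,"dz":0,"roll":0},
    {"jaw":0.9,"dx":0,"dy":0,"dz":0,"roll":0},
  ],
)

```text
clock: 20.65
eef_pos: [0.4431, -0.3064, 0.0667]
orientation: [0.008, 1.0, -0.0, 0.001]
wrist_force: [0.1, 0.1, 0.7]
grip_width: 0.079
grip_force: 0.0
```

Emit:
apply_moves(
  motion=[
    {"jaw":0.9,"dx":0.001,"dy":0.002,"dz":0.007,"roll":0},
    {"jaw":0,"dx":0,"dy":0,"dz":0,"roll":0},
    {"jaw":0,"dx":0,"dy":0,"dz":0,"roll":0},
    {"jaw":0,"dx":0,"dy":0,"dz":0,"roll":0},
    {"jaw":0,"dx":0,"dy":0,"dz":0,"roll":0},
    {"jaw":0,"dx":0,"dy":0,"dz":0,"roll":0},
    {"jaw":0,"dx":0,"dy":0,"dz":0,"roll":0},
  ],
)

```text
clock: 21.35
eef_pos: [0.4415, -0.3041, 0.0589]
orientation: [0.007, 1.0, -0.0, 0.0]
wrist_force: [0.7, 0.7, 2.6]
grip_width: 0.0493
grip_force: 25.0
```

Emit:
apply_moves(
  motion=[
    {"jaw":0,"dx":0,"dy":0,"dz":-0.03,"roll":0},
    {"jaw":0,"dx":0,"dy":0,"dz":-0.05,"roll":-0.016},
    {"jaw":0,"dx":0,"dy":0,"dz":-0.05,"roll":0},
    {"jaw":0,"dx":-0.0267,"dy":0.0458,"dz":0,"roll":0},
    {"jaw":0,"dx":-0.0267,"dy":0.0458,"dz":0,"roll":0},
    {"jaw":0,"dx":-0.0267,"dy":0.0458,"dz":0,"roll":0},
    {"jaw":0,"dx":-0.0267,"dy":0.0458,"dz":0,"roll":0},
    {"jaw":0,"dx":-0.0267,"dy":0.0458,"dz":0,"roll":0},
  ],
)

```text
clock: 22.15
eef_pos: [0.5676, -0.086, 0.1887]
orientation: [-0.001, 1.0, -0.0, 0.0]
wrist_force: [1.4, -0.0, -0.2]
grip_width: 0.0503
grip_force: 25.0
```

Emit:
apply_moves(
  motion=[
    {"jaw":0,"dx":0,"dy":0,"dz":0,"roll":0},
    {"jaw":0,"dx":0,"dy":0,"dz":0,"roll":0},
    {"jaw":0,"dx":0,"dy":0,"dz":0,"roll":0},
    {"jaw":0,"dx":0,"dy":0,"dz":0,"roll":0},
  ],
)

```text
clock: 22.55
eef_pos: [0.5662, -0.0891, 0.1885]
orientation: [0.0, 1.0, -0.0, -0.0]
wrist_force: [-0.9, 0.4, -1.2]
grip_width: 0.0499
grip_force: 25.0
```

```bash
python3 - <<'E'
from h import *
plan(.575,-.075,.08,180)
im,d,c=grab('wrist','w5.png')
K=np.array(c['mtx']);T=np.array(c['cam_to_world'])
p=np.array([[x,y,.075,1] for x in (.511,.641) for y in (-.126,.122)])
q=(np.linalg.inv(T)@p.T)[:3]; print((K@(q*[[1],[-1],[-1]])/-q[2]).T.round())
E
```

```text
at [ 0.5662 -0.0891  0.1885] yaw 180.0 tilt 0.001 F [-0.9  0.4 -1.2] w 0.0499 gf 25.0 t 22.6
roll -0.001 dx -0.0088 dy 0.0141 dz 0.1085
[[217. 130.   1.]
 [484. 130.   1.]
 [221. 256.   1.]
 [457. 255.   1.]]
```

View pics/w5.png

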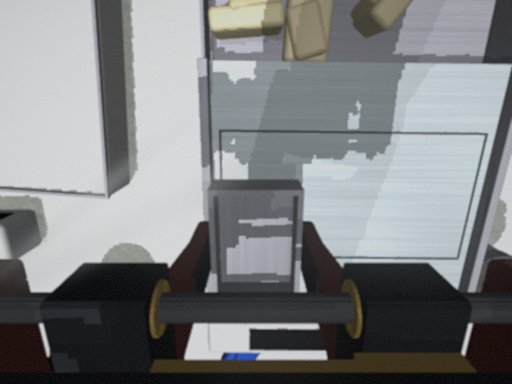

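The mould is held level at (255,235), and the outline corners at (220,131), (487,134) and (460,258) match my prediction within 4 px.

Emit:
apply_moves(
  motion=[
    {"jaw":0,"dx":-0.009,"dy":0.014,"dz":0.03,"roll":0},
    {"jaw":0,"dx":0,"dy":0,"dz":0.035,"roll":0},
    {"jaw":0,"dx":0,"dy":0,"dz":0.03,"roll":0},
    {"jaw":0,"dx":0,"dy":0,"dz":0.008,"roll":0},
    {"jaw":0,"dx":0,"dy":0,"dz":0,"roll":0},
    {"jaw":0,"dx":0,"dy":0,"dz":0,"roll":0},
    {"jaw":0,"dx":0,"dy":0,"dz":0.004,"roll":0},
    {"jaw":0,"dx":0,"dy":0,"dz":0,"roll":0},
  ],
)

```text
clock: 23.4
eef_pos: [0.5766, -0.074, 0.0826]
orientation: [-0.001, 1.0, -0.0, 0.001]
wrist_force: [0.8, 0.2, -0.9]
grip_width: 0.0496
grip_force: 25.0
```

Emit:
apply_moves(
  motion=[
    {"jaw":0,"dx":0,"dy":0,"dz":0.002,"roll":0},
    {"jaw":0,"dx":0,"dy":0,"dz":0,"roll":0},
  ],
)

```text
clock: 23.6
eef_pos: [0.5761, -0.0738, 0.0799]
orientation: [-0.001, 1.0, -0.0, 0.0]
wrist_force: [0.4, -0.3, -1.6]
grip_width: 0.0499
grip_force: 25.0
```

Emit:
apply_moves(
  motion=[
    {"jaw":0,"dx":0,"dy":0,"dz":0.001,"roll":0},
    {"jaw":0,"dx":0,"dy":0,"dz":0,"roll":0},
  ],
)

```text
clock: 23.8
eef_pos: [0.5762, -0.0738, 0.0789]
orientation: [-0.001, 1.0, -0.0, 0.0]
wrist_force: [0.7, 0.0, 1.5]
grip_width: 0.0499
grip_force: 25.0
```

Emit:
apply_moves(
  motion=[
    {"jaw":0.85,"dx":0,"dy":0,"dz":0,"roll":0},
    {"jaw":0.85,"dx":0,"dy":0,"dz":0,"roll":0},
    {"jaw":0.85,"dx":0,"dy":0,"dz":0,"roll":0},
    {"jaw":0.85,"dx":0,"dy":0,"dz":-0.03,"roll":0},
    {"jaw":0.85,"dx":0,"dy":0,"dz":-0.05,"roll":0},
    {"jaw":0.85,"dx":0,"dy":0,"dz":-0.05,"roll":0},
    {"jaw":0.85,"dx":0.0312,"dy":-0.0307,"dz":0,"roll":0},
    {"jaw":0.85,"dx":0.0312,"dy":-0.0307,"dz":0,"roll":0},
  ],
)

```text
clock: 24.6
eef_pos: [0.5145, -0.1357, 0.2106]
orientation: [-0.002, 1.0, -0.001, 0.002]
wrist_force: [-0.1, -0.7, -0.2]
grip_width: 0.0744
grip_force: 0.0
```

Emit:
apply_moves(
  motion=[
    {"jaw":0.85,"dx":0.0312,"dy":-0.0307,"dz":0,"roll":0},
    {"jaw":0.85,"dx":0.0312,"dy":-0.0307,"dz":0,"roll":0},
    {"jaw":0.85,"dx":0.0312,"dy":-0.0307,"dz":0,"roll":0},
    {"jaw":0.85,"dx":0.0312,"dy":-0.0307,"dz":0,"roll":0},
    {"jaw":0.85,"dx":0.0312,"dy":-0.0307,"dz":0,"roll":0},
    {"jaw":0.85,"dx":0,"dy":0,"dz":0,"roll":0.082},
    {"jaw":0.85,"dx":0,"dy":0,"dz":0,"roll":0.082},
    {"jaw":0.85,"dx":0,"dy":0,"dz":0,"roll":0},
  ],
)

```text
clock: 25.4
eef_pos: [0.3575, -0.2894, 0.2088]
orientation: [0.082, 0.997, -0.0, 0.0]
wrist_force: [-0.0, -0.3, -0.0]
grip_width: 0.0748
grip_force: 0.0
```

Emit:
apply_moves(
  motion=[
    {"jaw":0.85,"dx":0,"dy":0,"dz":0,"roll":0},
    {"jaw":0.85,"dx":0,"dy":0,"dz":0,"roll":0},
  ],
)

```text
clock: 25.6
eef_pos: [0.358, -0.2888, 0.2087]
orientation: [0.08, 0.997, -0.0, -0.0]
wrist_force: [-0.0, -0.1, 0.4]
grip_width: 0.0746
grip_force: 0.0
```

```bash
python3 - <<'E'
from h import *
plan(.358,-.289,.059,170.6)
im,d,c=grab('wrist'); w=world(d,c); z=w[...,2]
rects((z>.066)&(z<.086),w,'mould',150)
im,d,c=grab('top','t5.png'); w=world(d,c); z=w[...,2]; v,u=np.mgrid[:384,:512]
rects((z>.085)&(u>205)&(u<295)&(v>145)&(v<225),w,'placed')
E
```

```text
at [ 0.358  -0.2888  0.2087] yaw 170.8 tilt 0.000 F [-0.  -0.1  0.4] w 0.0746 gf 0.0 t 25.6
roll 0.003 dx 0.0000 dy -0.0002 dz 0.1497
mould px [455. 229.] n 4229 c [417. -76.] sz [125. 181.] longyaw -0.7 z med 74 max 86
mould px [256. 183.] n 904 c [ 359. -289.] sz [50. 71.] longyaw -9.1 z med 76 max 79
mould px [436. 202.] n 1110 c [412. -99.] sz [25. 66.] longyaw -85.3 z med 70 max 73
placed px [278. 177.] n 123 c [575. -76.] sz [50. 71.] longyaw 0.8 z med 96 max 101
```

Mould 1 is placed at (0.575, -0.076). Now mould 2.

Emit:
apply_moves(
  motion=[
    {"jaw":0.85,"dx":0,"dy":0,"dz":0.045,"roll":0},
    {"jaw":0.85,"dx":0,"dy":0,"dz":0.045,"roll":0},
    {"jaw":0.85,"dx":0,"dy":0,"dz":0.045,"roll":0},
    {"jaw":0.85,"dx":0,"dy":0,"dz":0.0145,"roll":0},
    {"jaw":0,"dx":0,"dy":0,"dz":0,"roll":0},
    {"jaw":0,"dx":0,"dy":0,"dz":0,"roll":0},
    {"jaw":0,"dx":0,"dy":0,"dz":0,"roll":0},
    {"jaw":0,"dx":0,"dy":0,"dz":0,"roll":0},
  ],
)

```text
clock: 26.5
eef_pos: [0.3582, -0.2892, 0.0597]
orientation: [0.081, 0.997, -0.0, 0.0]
wrist_force: [-1.1, 0.9, -0.4]
grip_width: 0.0496
grip_force: 25.0
```

Emit:
apply_moves(
  motion=[
    {"jaw":0,"dx":0,"dy":0,"dz":0,"roll":0},
    {"jaw":0,"dx":0,"dy":0,"dz":0,"roll":0},
  ],
)

```text
clock: 26.7
eef_pos: [0.3581, -0.2892, 0.0596]
orientation: [0.081, 0.997, -0.0, 0.0]
wrist_force: [0.3, 1.2, 2.6]
grip_width: 0.0498
grip_force: 25.0
```

Emit:
apply_moves(
  motion=[
    {"jaw":0,"dx":0,"dy":0,"dz":-0.03,"roll":0},
    {"jaw":0,"dx":0,"dy":0,"dz":-0.05,"roll":-0.081},
    {"jaw":0,"dx":0,"dy":0,"dz":-0.05,"roll":-0.081},
    {"jaw":0,"dx":-0.0241,"dy":0.0366,"dz":0,"roll":0},
    {"jaw":0,"dx":-0.0241,"dy":0.0366,"dz":0,"roll":0},
    {"jaw":0,"dx":-0.0241,"dy":0.0366,"dz":0,"roll":0},
    {"jaw":0,"dx":-0.0241,"dy":0.0366,"dz":0,"roll":0},
    {"jaw":0,"dx":-0.0241,"dy":0.0366,"dz":0,"roll":0},
  ],
)

```text
clock: 27.5
eef_pos: [0.4792, -0.1045, 0.1895]
orientation: [0.0, 1.0, -0.0, 0.0]
wrist_force: [0.4, -0.2, -1.3]
grip_width: 0.0495
grip_force: 25.0
```

Emit:
apply_moves(
  motion=[
    {"jaw":0,"dx":-0.0241,"dy":0.0366,"dz":0,"roll":0},
    {"jaw":0,"dx":-0.0241,"dy":0.0366,"dz":0,"roll":0},
    {"jaw":0,"dx":-0.0241,"dy":0.0366,"dz":0,"roll":0},
    {"jaw":0,"dx":-0.0241,"dy":0.0366,"dz":0,"roll":0},
    {"jaw":0,"dx":0,"dy":0,"dz":0,"roll":0},
    {"jaw":0,"dx":0,"dy":0,"dz":0,"roll":0},
    {"jaw":0,"dx":0,"dy":0,"dz":0,"roll":0},
    {"jaw":0,"dx":0,"dy":0,"dz":0,"roll":0},
  ],
)

```text
clock: 28.3
eef_pos: [0.5742, 0.039, 0.1891]
orientation: [0.001, 1.0, -0.0, -0.0]
wrist_force: [-0.2, -0.1, 0.3]
grip_width: 0.0497
grip_force: 25.0
```

```bash
python3 - <<'E'
from h import *
plan(.575,.04,.08,180)
im,d,c=grab('wrist','w6.png'); w=world(d,c); z=w[...,2]
rects((z>.086)&(z<.3),w,'m',200)
E
```

```text
at [0.5742 0.039  0.1891] yaw 179.9 tilt 0.001 F [-0.2 -0.1  0.3] w 0.0497 gf 25.0 t 28.3
roll -0.002 dx -0.0008 dy 0.0010 dz 0.1091
m px [253. 294.] n 64857 c [603.  28.] sz [300. 338.] longyaw 89.3 z med 282 max 299
m px [132. 193.] n 1795 c [575. -74.] sz [51. 71.] longyaw 0.1 z med 96 max 99
```

Emit:
apply_moves(
  motion=[
    {"jaw":0,"dx":-0.001,"dy":0,"dz":0.03,"roll":0},
    {"jaw":0,"dx":0,"dy":0,"dz":0.035,"roll":0},
    {"jaw":0,"dx":0,"dy":0,"dz":0.03,"roll":0},
    {"jaw":0,"dx":0,"dy":0,"dz":0.008,"roll":0},
    {"jaw":0,"dx":0,"dy":0,"dz":0,"roll":0},
    {"jaw":0,"dx":0,"dy":0,"dz":0.004,"roll":0},
    {"jaw":0,"dx":0,"dy":0,"dz":0.001,"roll":0},
    {"jaw":0,"dx":0,"dy":0,"dz":0,"roll":0},
  ],
)

```text
clock: 29.15
eef_pos: [0.5767, 0.0402, 0.0822]
orientation: [0.0, 1.0, 0.0, 0.001]
wrist_force: [0.4, 0.2, -0.8]
grip_width: 0.0497
grip_force: 25.0
```

Emit:
apply_moves(
  motion=[
    {"jaw":0,"dx":0,"dy":0,"dz":0.001,"roll":0},
    {"jaw":0,"dx":0,"dy":0,"dz":0,"roll":0},
  ],
)

```text
clock: 29.35
eef_pos: [0.5762, 0.0403, 0.0806]
orientation: [0.0, 1.0, 0.0, 0.0]
wrist_force: [-0.1, 0.7, -0.3]
grip_width: 0.0496
grip_force: 25.0
```

Emit:
apply_moves(
  motion=[
    {"jaw":0,"dx":0,"dy":0,"dz":0.001,"roll":0},
    {"jaw":0.8,"dx":0,"dy":0,"dz":0,"roll":0},
    {"jaw":0.8,"dx":0,"dy":0,"dz":0,"roll":0},
    {"jaw":0.8,"dx":0,"dy":0,"dz":0,"roll":0},
    {"jaw":0.8,"dx":0,"dy":0,"dz":-0.03,"roll":0},
    {"jaw":0.8,"dx":0,"dy":0,"dz":-0.05,"roll":0},
    {"jaw":0.8,"dx":0,"dy":0,"dz":-0.05,"roll":0},
    {"jaw":0.8,"dx":0,"dy":0,"dz":-0.05,"roll":0},
  ],
)

```text
clock: 30.15
eef_pos: [0.5756, 0.0402, 0.2609]
orientation: [0.0, 1.0, -0.0, -0.0]
wrist_force: [0.7, 0.5, -0.5]
grip_width: 0.0703
grip_force: 0.0
```

Emit:
apply_moves(
  motion=[
    {"jaw":0.8,"dx":0,"dy":0,"dz":-0.05,"roll":0},
    {"jaw":0.8,"dx":0,"dy":0,"dz":-0.05,"roll":0},
    {"jaw":0.8,"dx":-0.026,"dy":0.0343,"dz":0,"roll":0},
    {"jaw":0.8,"dx":-0.026,"dy":0.0343,"dz":0,"roll":0},
    {"jaw":0.8,"dx":-0.026,"dy":0.0343,"dz":0,"roll":0},
    {"jaw":0.8,"dx":-0.026,"dy":0.0343,"dz":0,"roll":0},
    {"jaw":0,"dx":0,"dy":0,"dz":0,"roll":0},
    {"jaw":0,"dx":0,"dy":0,"dz":0,"roll":0},
  ],
)

```text
clock: 30.95
eef_pos: [0.68, 0.1779, 0.3581]
orientation: [-0.0, 1.0, -0.0, -0.001]
wrist_force: [0.8, -0.1, 0.2]
grip_width: 0.0577
grip_force: 0.0
```

Emit:
apply_moves(
  motion=[
    {"jaw":0,"dx":0,"dy":0,"dz":0,"roll":0},
    {"jaw":0,"dx":0,"dy":0,"dz":0,"roll":0},
  ],
)

```text
clock: 31.15
eef_pos: [0.6796, 0.1763, 0.3596]
orientation: [0.001, 1.0, -0.0, 0.0]
wrist_force: [0.3, 0.2, -1.0]
grip_width: 0.0416
grip_force: 0.0
```

```bash
python3 - <<'E'
from h import *
im,d,c=grab('wrist','w7.png'); w=world(d,c); z=w[...,2]
rects((z>.19)&(z<.22),w,'cap',100); rects((z>.2)&(z<.22),w,'captop',50)
rects((z>.086)&(z<.105)&(w[...,0]<.63),w,'m',100)
plan(.681,.176,.22,180)
E
```

```text
cap px [259. 177.] n 840 c [679. 179.] sz [35. 39.] longyaw 48.4 z med 206 max 209
captop px [260. 178.] n 749 c [682. 180.] sz [34. 36.] longyaw -57.2 z med 206 max 209
m px [28. 61.] n 833 c [ 550. -135.] sz [ 10. 157.] longyaw -0.8 z med 88 max 91
m px [227.  61.] n 734 c [551. 137.] sz [  8. 157.] longyaw -0.7 z med 89 max 91
m px [339.   8.] n 314 c [481. 285.] sz [23. 24.] longyaw -17.2 z med 90 max 93
m px [74. 82.] n 853 c [575. -74.] sz [52. 69.] longyaw 0.1 z med 95 max 99
m px [156.  83.] n 646 c [577.  39.] sz [51. 69.] longyaw 0.1 z med 96 max 99
at [0.6797 0.1763 0.3597] yaw 179.9 tilt 0.000 F [-0.5 -0.9  0.3] w 0.0376 gf 0.0 t 31.2
roll -0.002 dx -0.0013 dy -0.0003 dz 0.1397
```

View pics/w7.png

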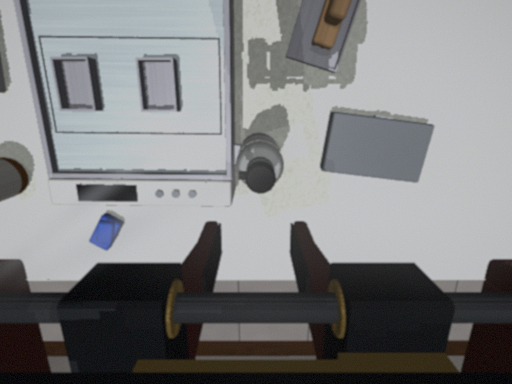

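Both moulds sit inside the outline at (78,82) and (158,83), and the cap is at (260,178), which is (0.682, 0.180). Next I press the cap.

Emit:
apply_moves(
  motion=[
    {"jaw":0,"dx":-0.002,"dy":0.003,"dz":0.03,"roll":0},
    {"jaw":0,"dx":0,"dy":0,"dz":0.03,"roll":0},
    {"jaw":0,"dx":0,"dy":0,"dz":0.03,"roll":0},
    {"jaw":0,"dx":0,"dy":0,"dz":0.03,"roll":0},
    {"jaw":0,"dx":0,"dy":0,"dz":0.018,"roll":0},
    {"jaw":0,"dx":0,"dy":0,"dz":0,"roll":0},
    {"jaw":0,"dx":0,"dy":0,"dz":0.004,"roll":0},
    {"jaw":0,"dx":0,"dy":0,"dz":0,"roll":0},
  ],
)

```text
clock: 32.0
eef_pos: [0.6827, 0.1802, 0.2185]
orientation: [0.001, 1.0, 0.0, 0.001]
wrist_force: [-0.2, 0.1, 0.5]
grip_width: 0.0004
grip_force: 0.0
```

Emit:
apply_moves(
  motion=[
    {"jaw":0,"dx":0,"dy":0,"dz":0.004,"roll":0},
    {"jaw":0,"dx":0,"dy":0,"dz":0.004,"roll":0},
    {"jaw":0,"dx":0,"dy":0,"dz":0.004,"roll":0},
    {"jaw":0,"dx":0,"dy":0,"dz":0,"roll":0},
    {"jaw":0,"dx":0,"dy":0,"dz":0,"roll":0},
  ],
)

```text
clock: 32.5
eef_pos: [0.6824, 0.1805, 0.2057]
orientation: [0.0, 1.0, 0.0, 0.0]
wrist_force: [0.4, -0.9, 3.1]
grip_width: 0.0005
grip_force: 1.8
```

Contact, at the 3 N onset. I keep pressing.

Emit:
apply_moves(
  motion=[
    {"jaw":0,"dx":0,"dy":0,"dz":0.004,"roll":0},
    {"jaw":0,"dx":0,"dy":0,"dz":0.003,"roll":0},
    {"jaw":0,"dx":0,"dy":0,"dz":0.001,"roll":0},
    {"jaw":0,"dx":0,"dy":0,"dz":0,"roll":0},
  ],
)

```text
clock: 32.9
eef_pos: [0.6825, 0.1805, 0.1978]
orientation: [0.0, 1.0, 0.0, 0.001]
wrist_force: [-1.1, -0.7, 7.8]
grip_width: 0.0003
grip_force: 3.8
```

Emit:
apply_moves(
  motion=[
    {"jaw":0,"dx":0,"dy":0,"dz":0.001,"roll":0},
    {"jaw":0,"dx":0,"dy":0,"dz":0,"roll":0},
  ],
)

```text
clock: 33.1
eef_pos: [0.6825, 0.1805, 0.1974]
orientation: [0.0, 1.0, 0.0, 0.001]
wrist_force: [-2.2, -0.7, 10.0]
grip_width: 0.0005
grip_force: 4.7
```

Emit:
apply_moves(
  motion=[
    {"jaw":0,"dx":0,"dy":0,"dz":0.001,"roll":0},
    {"jaw":0,"dx":0,"dy":0,"dz":0,"roll":0},
  ],
)

```text
clock: 33.3
eef_pos: [0.6826, 0.1804, 0.1973]
orientation: [0.0, 1.0, 0.0, 0.001]
wrist_force: [-4.8, -1.4, 14.1]
grip_width: 0.0002
grip_force: 7.2
```

Emit:
apply_moves(
  motion=[
    {"jaw":0,"dx":0,"dy":0,"dz":0.001,"roll":0},
    {"jaw":0,"dx":0,"dy":0,"dz":0,"roll":0},
    {"jaw":0,"dx":0,"dy":0,"dz":0,"roll":0},
  ],
)

```text
clock: 33.6
eef_pos: [0.6827, 0.1805, 0.1972]
orientation: [0.0, 1.0, 0.0, 0.001]
wrist_force: [-6.7, -1.2, 19.5]
grip_width: 0.0002
grip_force: 9.6
```

Emit:
apply_moves(
  motion=[
    {"jaw":0,"dx":0,"dy":0,"dz":-0.015,"roll":0},
    {"jaw":0,"dx":0,"dy":0,"dz":-0.04,"roll":0},
    {"jaw":0,"dx":0,"dy":0,"dz":-0.04,"roll":0},
    {"jaw":0.8,"dx":0,"dy":0,"dz":-0.02,"roll":0},
    {"jaw":0.8,"dx":0.035,"dy":-0.035,"dz":0,"roll":0},
    {"jaw":0.8,"dx":0.035,"dy":-0.035,"dz":0,"roll":0},
    {"jaw":0.8,"dx":0.035,"dy":-0.035,"dz":0,"roll":0},
    {"jaw":0.8,"dx":0,"dy":-0.035,"dz":0,"roll":0},
  ],
)

```text
clock: 34.4
eef_pos: [0.5726, 0.0397, 0.3084]
orientation: [-0.0, 1.0, 0.0, -0.002]
wrist_force: [0.3, -0.3, -0.7]
grip_width: 0.0371
grip_force: 0.0
```

Emit:
apply_moves(
  motion=[
    {"jaw":0.8,"dx":0,"dy":0,"dz":0,"roll":0},
    {"jaw":0.8,"dx":0,"dy":0,"dz":0,"roll":0},
    {"jaw":0.8,"dx":0,"dy":0,"dz":0,"roll":0},
    {"jaw":0.8,"dx":0,"dy":0,"dz":0,"roll":0},
  ],
)

```text
clock: 34.8
eef_pos: [0.5773, 0.0415, 0.3088]
orientation: [-0.0, 1.0, 0.0, -0.0]
wrist_force: [-0.1, 0.3, -0.3]
grip_width: 0.0682
grip_force: 0.0
```

```bash
python3 - <<'E'
from h import *
im,d,c=grab('wrist','w8.png'); w=world(d,c); z=w[...,2]
rects((z>.2)&(z<.22)&(w[...,1]>.1),w,'captop',50)
rects((z>.086)&(z<.105)&(w[...,0]<.63),w,'m',100)
plan(.576,.04,.08,180)
E
```

```text
m px [467.  58.] n 1612 c [448. 294.] sz [24. 93.] longyaw -16.5 z med 90 max 93
m px [119. 131.] n 950 c [ 541. -135.] sz [  9. 178.] longyaw -0.6 z med 88 max 91
m px [330. 133.] n 888 c [542. 137.] sz [  9. 175.] longyaw -0.8 z med 89 max 91
m px [167. 163.] n 751 c [575. -74.] sz [51. 70.] longyaw -0.3 z med 96 max 99
m px [254. 165.] n 569 c [576.  40.] sz [50. 70.] longyaw -0.1 z med 96 max 99
at [0.5773 0.0415 0.3088] yaw -180.0 tilt 0.001 F [ 0.3  0.1 -0.3] w 0.0696 gf 0.0 t 34.9
roll 0.001 dx 0.0013 dy -0.0015 dz 0.2288
```

Emit:
apply_moves(
  motion=[
    {"jaw":0.8,"dx":0.001,"dy":-0.001,"dz":0.045,"roll":0},
    {"jaw":0.8,"dx":0,"dy":0,"dz":0.045,"roll":0},
    {"jaw":0.8,"dx":0,"dy":0,"dz":0.045,"roll":0},
    {"jaw":0.8,"dx":0,"dy":0,"dz":0.045,"roll":0},
    {"jaw":0.8,"dx":0,"dy":0,"dz":0.035,"roll":0},
    {"jaw":0.8,"dx":0,"dy":0,"dz":0.013,"roll":0},
    {"jaw":0.8,"dx":0,"dy":0,"dz":0,"roll":0},
    {"jaw":0,"dx":0,"dy":0,"dz":0,"roll":0},
  ],
)

```text
clock: 35.65
eef_pos: [0.5771, 0.0398, 0.0823]
orientation: [0.0, 1.0, 0.0, 0.001]
wrist_force: [-0.0, -0.3, 0.0]
grip_width: 0.0652
grip_force: 0.0
```

Emit:
apply_moves(
  motion=[
    {"jaw":0,"dx":0,"dy":0,"dz":0,"roll":0},
    {"jaw":0,"dx":0,"dy":0,"dz":0,"roll":0},
    {"jaw":0,"dx":0,"dy":0,"dz":0,"roll":0},
    {"jaw":0,"dx":0,"dy":0,"dz":0,"roll":0},
  ],
)

```text
clock: 36.05
eef_pos: [0.5773, 0.0396, 0.083]
orientation: [0.0, 1.0, 0.0, 0.002]
wrist_force: [-0.4, 0.3, 7.5]
grip_width: 0.05
grip_force: 25.0
```

Emit:
apply_moves(
  motion=[
    {"jaw":0,"dx":0,"dy":0,"dz":-0.03,"roll":0},
    {"jaw":0,"dx":0,"dy":0,"dz":-0.05,"roll":0},
    {"jaw":0,"dx":0,"dy":0,"dz":-0.05,"roll":0},
    {"jaw":0,"dx":0.0241,"dy":-0.0376,"dz":0,"roll":0},
    {"jaw":0,"dx":0.0241,"dy":-0.0376,"dz":0,"roll":0},
    {"jaw":0,"dx":0.0241,"dy":-0.0376,"dz":0,"roll":0},
    {"jaw":0,"dx":0.0241,"dy":-0.0376,"dz":0,"roll":0},
    {"jaw":0,"dx":0.0241,"dy":-0.0376,"dz":0,"roll":0},
  ],
)

```text
clock: 36.85
eef_pos: [0.4543, -0.1497, 0.2119]
orientation: [0.0, 1.0, -0.0, 0.001]
wrist_force: [0.5, -0.2, -1.0]
grip_width: 0.0498
grip_force: 25.0
```

Emit:
apply_moves(
  motion=[
    {"jaw":0,"dx":0.0241,"dy":-0.0376,"dz":0,"roll":0},
    {"jaw":0,"dx":0.0241,"dy":-0.0376,"dz":0,"roll":0},
    {"jaw":0,"dx":0.0241,"dy":-0.0376,"dz":0,"roll":0},
    {"jaw":0,"dx":0.0241,"dy":-0.0376,"dz":0,"roll":0},
    {"jaw":0,"dx":0,"dy":0,"dz":0,"roll":0.0785},
    {"jaw":0,"dx":0,"dy":0,"dz":0,"roll":0},
    {"jaw":0,"dx":0,"dy":0,"dz":0,"roll":0},
    {"jaw":0,"dx":0,"dy":0,"dz":0,"roll":0},
  ],
)

```text
clock: 37.65
eef_pos: [0.3593, -0.2981, 0.2114]
orientation: [0.038, 0.999, -0.0, 0.0]
wrist_force: [-0.4, -0.7, -0.3]
grip_width: 0.0497
grip_force: 25.0
```

```bash
python3 - <<'E'
from h import *
plan(.36,-.2985,.063,175.5)
im,d,c=grab('wrist','w9.png'); w=world(d,c); z=w[...,2]
rects((z>.15)&(z<.24),w,'held',1000)
E
```

```text
at [ 0.3593 -0.2981  0.2114] yaw 175.6 tilt 0.000 F [-0.4 -0.7 -0.3] w 0.0497 gf 25.0 t 37.6
roll 0.002 dx -0.0008 dy -0.0003 dz 0.1484
held px [255. 234.] n 11216 c [ 357. -299.] sz [68. 69.] longyaw -4.5 z med 207 max 240
```

View pics/w9.png

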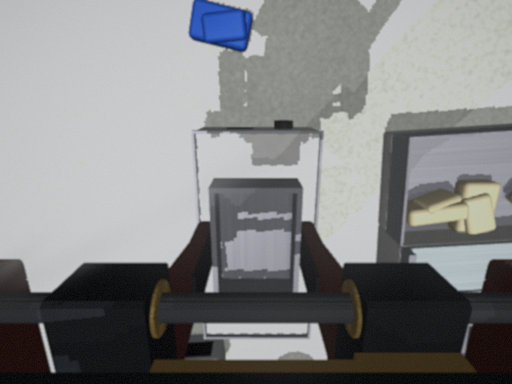

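The mould is held level above the warmer at (255,235), aligned with its rim. I lower it.

Emit:
apply_moves(
  motion=[
    {"jaw":0,"dx":0,"dy":0,"dz":0.045,"roll":0},
    {"jaw":0,"dx":0,"dy":0,"dz":0.045,"roll":0},
    {"jaw":0,"dx":0,"dy":0,"dz":0.035,"roll":0},
    {"jaw":0,"dx":0,"dy":0,"dz":0.018,"roll":0},
    {"jaw":0,"dx":0,"dy":0,"dz":0,"roll":0},
    {"jaw":0,"dx":0,"dy":0,"dz":0.002,"roll":0},
    {"jaw":0,"dx":0,"dy":0,"dz":0.001,"roll":0},
    {"jaw":0,"dx":0,"dy":0,"dz":0,"roll":0},
  ],
)

```text
clock: 38.5
eef_pos: [0.3596, -0.2992, 0.0662]
orientation: [0.039, 0.999, -0.001, 0.001]
wrist_force: [0.2, -0.7, -0.2]
grip_width: 0.0497
grip_force: 25.0
```

Emit:
apply_moves(
  motion=[
    {"jaw":0,"dx":0,"dy":0,"dz":0.001,"roll":0},
    {"jaw":0,"dx":0,"dy":0,"dz":0,"roll":0},
  ],
)

```text
clock: 38.7
eef_pos: [0.3591, -0.299, 0.0647]
orientation: [0.04, 0.999, -0.0, 0.0]
wrist_force: [0.0, 0.0, -1.2]
grip_width: 0.05
grip_force: 25.0
```

Emit:
apply_moves(
  motion=[
    {"jaw":0,"dx":0,"dy":0,"dz":0.001,"roll":0},
    {"jaw":0,"dx":0,"dy":0,"dz":0,"roll":0},
  ],
)

```text
clock: 38.9
eef_pos: [0.3588, -0.2988, 0.0632]
orientation: [0.04, 0.999, -0.0, 0.0]
wrist_force: [-0.5, -0.2, -1.0]
grip_width: 0.05
grip_force: 25.0
```

Emit:
apply_moves(
  motion=[
    {"jaw":0,"dx":0,"dy":0,"dz":0.001,"roll":0},
    {"jaw":0,"dx":0,"dy":0,"dz":0,"roll":0},
  ],
)

```text
clock: 39.1
eef_pos: [0.3588, -0.2988, 0.063]
orientation: [0.04, 0.999, -0.0, 0.0]
wrist_force: [-2.2, 2.2, 13.1]
grip_width: 0.0497
grip_force: 25.0
```

Emit:
apply_moves(
  motion=[
    {"jaw":0.8,"dx":0,"dy":0,"dz":0,"roll":0},
    {"jaw":0.8,"dx":0,"dy":0,"dz":0,"roll":0},
    {"jaw":0.8,"dx":0,"dy":0,"dz":0,"roll":0},
    {"jaw":0.8,"dx":0,"dy":0,"dz":-0.04,"roll":0},
    {"jaw":0.8,"dx":0,"dy":0,"dz":-0.05,"roll":0},
    {"jaw":0.8,"dx":0,"dy":0,"dz":-0.05,"roll":0},
    {"jaw":0.8,"dx":0,"dy":0,"dz":0,"roll":-0.0785},
    {"jaw":0.8,"dx":-0.031,"dy":0.0321,"dz":0,"roll":0},
  ],
)

```text
clock: 39.9
eef_pos: [0.3894, -0.2694, 0.2041]
orientation: [0.002, 1.0, -0.002, 0.001]
wrist_force: [1.0, -0.4, -0.8]
grip_width: 0.0706
grip_force: 0.0
```

Emit:
apply_moves(
  motion=[
    {"jaw":0.8,"dx":-0.031,"dy":0.0321,"dz":0,"roll":0},
    {"jaw":0.8,"dx":-0.031,"dy":0.0321,"dz":0,"roll":0},
    {"jaw":0.8,"dx":-0.031,"dy":0.0321,"dz":0,"roll":0},
    {"jaw":0.8,"dx":-0.031,"dy":0.0321,"dz":0,"roll":0},
    {"jaw":0.8,"dx":-0.031,"dy":0.0321,"dz":0,"roll":0},
    {"jaw":0.8,"dx":-0.031,"dy":0.0321,"dz":0,"roll":0},
    {"jaw":0.8,"dx":0,"dy":0,"dz":0,"roll":0},
    {"jaw":0.8,"dx":0,"dy":0,"dz":0,"roll":0},
  ],
)

```text
clock: 40.7
eef_pos: [0.5758, -0.0736, 0.2015]
orientation: [-0.001, 1.0, -0.0, -0.001]
wrist_force: [-1.0, 0.3, 1.0]
grip_width: 0.0702
grip_force: 0.0
```

```bash
python3 - <<'E'
from h import *
im,d,c=grab('wrist','w10.png'); w=world(d,c); z=w[...,2]
rects((z>.086)&(z<.105)&(w[...,0]<.63),w,'m',100)
rects((z>.066)&(z<.086)&(w[...,1]<-.2),w,'m2',100)
plan(.575,-.074,.082,180)
E
```

```text
m px [190. 134.] n 1581 c [ 540. -135.] sz [  8. 178.] longyaw -0.7 z med 89 max 91
m px [480. 143.] n 1875 c [542. 136.] sz [ 10. 175.] longyaw -0.6 z med 89 max 92
m px [255. 189.] n 1113 c [575. -75.] sz [50. 70.] longyaw 0.1 z med 96 max 99
at [ 0.5752 -0.0743  0.2016] yaw 180.0 tilt 0.002 F [-0.4 -0.7 -0.2] w 0.0698 gf 0.0 t 40.8
roll -0.000 dx 0.0002 dy 0.0003 dz 0.1196
```

Emit:
apply_moves(
  motion=[
    {"jaw":0.8,"dx":0,"dy":0,"dz":0.04,"roll":0},
    {"jaw":0.8,"dx":0,"dy":0,"dz":0.04,"roll":0},
    {"jaw":0.8,"dx":0,"dy":0,"dz":0.03,"roll":0},
    {"jaw":0.8,"dx":0,"dy":0,"dz":0.01,"roll":0},
    {"jaw":0.8,"dx":0,"dy":0,"dz":0,"roll":0},
    {"jaw":0,"dx":0,"dy":0,"dz":0,"roll":0},
    {"jaw":0,"dx":0,"dy":0,"dz":0,"roll":0},
    {"jaw":0,"dx":0,"dy":0,"dz":0,"roll":0},
  ],
)

```text
clock: 41.55
eef_pos: [0.577, -0.0745, 0.0838]
orientation: [0.0, 1.0, -0.0, 0.001]
wrist_force: [-0.6, -0.6, 4.5]
grip_width: 0.0499
grip_force: 15.6
```

Emit:
apply_moves(
  motion=[
    {"jaw":0,"dx":0,"dy":0,"dz":0,"roll":0},
    {"jaw":0,"dx":0,"dy":0,"dz":0,"roll":0},
  ],
)

```text
clock: 41.75
eef_pos: [0.577, -0.0745, 0.0837]
orientation: [0.0, 1.0, -0.0, 0.001]
wrist_force: [-0.7, -0.5, 6.9]
grip_width: 0.0498
grip_force: 25.0
```

Emit:
apply_moves(
  motion=[
    {"jaw":0,"dx":0,"dy":0,"dz":-0.03,"roll":0},
    {"jaw":0,"dx":0,"dy":0,"dz":-0.05,"roll":0},
    {"jaw":0,"dx":0,"dy":0,"dz":-0.05,"roll":0},
    {"jaw":0,"dx":0.0207,"dy":-0.0385,"dz":0,"roll":0},
    {"jaw":0,"dx":0.0207,"dy":-0.0385,"dz":0,"roll":0},
    {"jaw":0,"dx":0.0207,"dy":-0.0385,"dz":0,"roll":0},
    {"jaw":0,"dx":0.0207,"dy":-0.0385,"dz":0,"roll":0},
    {"jaw":0,"dx":0.0207,"dy":-0.0385,"dz":0,"roll":0},
  ],
)

```text
clock: 42.55
eef_pos: [0.4715, -0.2679, 0.2128]
orientation: [0.0, 1.0, -0.0, 0.0]
wrist_force: [1.2, -0.7, -0.9]
grip_width: 0.0498
grip_force: 25.0
```

Emit:
apply_moves(
  motion=[
    {"jaw":0,"dx":0.0207,"dy":-0.0385,"dz":0,"roll":0},
    {"jaw":0,"dx":0,"dy":0,"dz":0,"roll":0.0785},
    {"jaw":0,"dx":0,"dy":0,"dz":0,"roll":0},
    {"jaw":0,"dx":0,"dy":0,"dz":0,"roll":0},
    {"jaw":0,"dx":0,"dy":0,"dz":0,"roll":0},
  ],
)

```text
clock: 43.05
eef_pos: [0.4521, -0.3044, 0.2123]
orientation: [0.038, 0.999, -0.0, 0.0]
wrist_force: [0.7, 0.1, -0.5]
grip_width: 0.0499
grip_force: 25.0
```

```bash
python3 - <<'E'
from h import *
im,d,c=grab('wrist','w11.png'); w=world(d,c); z=w[...,2]
rects((z>.066)&(z<.086)&(w[...,1]<-.2),w,'m2',100)
rects((z>.15)&(z<.24),w,'held',1000)
plan(.453,-.3055,.0637,175.5)
E
```

```text
m2 px [254.  83.] n 1007 c [ 358. -300.] sz [50. 69.] longyaw -4.5 z med 76 max 80
m2 px [293. 357.] n 203 c [ 696. -273.] sz [11. 52.] longyaw 84.4 z med 70 max 77
held px [255. 233.] n 11318 c [ 449. -305.] sz [68. 69.] longyaw -4.2 z med 207 max 240
at [ 0.4521 -0.3043  0.2123] yaw 175.6 tilt 0.000 F [-0.6 -0.  -0.7] w 0.0498 gf 25.0 t 43.1
roll 0.002 dx -0.0010 dy -0.0011 dz 0.1486
```

Emit:
apply_moves(
  motion=[
    {"jaw":0,"dx":-0.001,"dy":-0.001,"dz":0.045,"roll":0},
    {"jaw":0,"dx":0,"dy":0,"dz":0.045,"roll":0},
    {"jaw":0,"dx":0,"dy":0,"dz":0.035,"roll":0},
    {"jaw":0,"dx":0,"dy":0,"dz":0.017,"roll":0},
    {"jaw":0,"dx":0,"dy":0,"dz":0,"roll":0},
    {"jaw":0,"dx":0,"dy":0,"dz":0.002,"roll":0},
    {"jaw":0,"dx":0,"dy":0,"dz":0.002,"roll":0},
    {"jaw":0,"dx":0,"dy":0,"dz":0,"roll":0},
  ],
)

```text
clock: 43.9
eef_pos: [0.4533, -0.3066, 0.0673]
orientation: [0.039, 0.999, -0.001, 0.001]
wrist_force: [0.1, -1.3, -0.5]
grip_width: 0.0498
grip_force: 25.0
```

Emit:
apply_moves(
  motion=[
    {"jaw":0,"dx":0,"dy":0,"dz":0.001,"roll":0},
    {"jaw":0,"dx":0,"dy":0,"dz":0,"roll":0},
  ],
)

```text
clock: 44.1
eef_pos: [0.4528, -0.3064, 0.0657]
orientation: [0.04, 0.999, -0.0, 0.0]
wrist_force: [0.3, -0.3, -0.7]
grip_width: 0.0495
grip_force: 25.0
```

Emit:
apply_moves(
  motion=[
    {"jaw":0,"dx":0,"dy":0,"dz":0.001,"roll":0},
    {"jaw":0,"dx":0,"dy":0,"dz":0,"roll":0},
  ],
)

```text
clock: 44.3
eef_pos: [0.4526, -0.3063, 0.0642]
orientation: [0.04, 0.999, -0.0, 0.0]
wrist_force: [-0.4, -0.1, -1.1]
grip_width: 0.0498
grip_force: 25.0
```

Emit:
apply_moves(
  motion=[
    {"jaw":0,"dx":0,"dy":0,"dz":0.001,"roll":0},
    {"jaw":0,"dx":0,"dy":0,"dz":0,"roll":0},
  ],
)

```text
clock: 44.5
eef_pos: [0.4526, -0.3063, 0.0637]
orientation: [0.04, 0.999, -0.0, 0.0]
wrist_force: [-2.5, 1.1, 6.6]
grip_width: 0.0499
grip_force: 25.0
```

Emit:
apply_moves(
  motion=[
    {"jaw":0.8,"dx":0,"dy":0,"dz":0,"roll":0},
    {"jaw":0.8,"dx":0,"dy":0,"dz":0,"roll":0},
    {"jaw":0.8,"dx":0,"dy":0,"dz":0,"roll":0},
    {"jaw":0.8,"dx":0,"dy":0,"dz":-0.04,"roll":0},
    {"jaw":0.8,"dx":0,"dy":0,"dz":-0.05,"roll":0},
    {"jaw":0.8,"dx":0,"dy":0,"dz":-0.05,"roll":0},
    {"jaw":0.8,"dx":0,"dy":0,"dz":-0.05,"roll":0},
    {"jaw":0.8,"dx":0.02,"dy":-0.04,"dz":0,"roll":0},
  ],
)

```text
clock: 45.3
eef_pos: [0.4341, -0.3448, 0.2605]
orientation: [0.037, 0.999, -0.003, 0.005]
wrist_force: [1.1, -0.2, -0.4]
grip_width: 0.0702
grip_force: 0.0
```

Emit:
apply_moves(
  motion=[
    {"jaw":0.8,"dx":0.02,"dy":-0.045,"dz":0,"roll":0},
    {"jaw":0.8,"dx":0.02,"dy":-0.045,"dz":0,"roll":0},
    {"jaw":0.8,"dx":0.02,"dy":-0.045,"dz":0,"roll":0},
    {"jaw":0.8,"dx":0.02,"dy":-0.045,"dz":0,"roll":0},
    {"jaw":0.8,"dx":0.02,"dy":-0.045,"dz":0,"roll":0},
    {"jaw":0.8,"dx":0,"dy":0,"dz":0,"roll":0},
    {"jaw":0.8,"dx":0,"dy":0,"dz":0,"roll":0},
    {"jaw":0.8,"dx":0,"dy":0,"dz":0,"roll":0},
  ],
)

```text
clock: 46.1
eef_pos: [0.3182, -0.5564, 0.2527]
orientation: [0.045, 0.999, -0.002, -0.005]
wrist_force: [0.3, 0.2, 0.0]
grip_width: 0.0702
grip_force: 0.0
```

```bash
python3 - <<'E'
from h import *
im,d,c=grab('top','t9.png'); w=world(d,c); z=w[...,2]; v,u=np.mgrid[:384,:512]
hsv=cv2.cvtColor(im,cv2.COLOR_BGR2HSV)
rects((z>.03)&(hsv[...,1]>60)&(u>125)&(u<170)&(z<.12),w,'brush')
rects((z>.065)&(z<.1)&(u>340)&(u<380)&(v>190),w,'mould')
rects((z>.2)&(u>165)&(u<205)&(v<170)&(z<.25),w,'cap')
waxtop(); s=ctrl.read_state(); print(s['clock'],s['wrist_force'],s['eef_pos'])
E
```

```text
brush px [149. 229.] n 724 c [446. 293.] sz [ 32. 149.] longyaw -17.7 z med 63 max 94
mould px [363. 219.] n 170 c [ 450. -308.] sz [50. 70.] longyaw -4.9 z med 76 max 81
mould px [363. 254.] n 165 c [ 357. -300.] sz [50. 70.] longyaw -4.9 z med 77 max 81
cap px [177. 130.] n 143 c [681. 178.] sz [32. 33.] longyaw 6.1 z med 207 max 213
wax px [276. 236.] n 267 c [417. -80.] sz [ 62. 111.] longyaw 88.1 z med 58 max 78
wax px [245. 244.] n 142 c [395.  26.] sz [31. 59.] longyaw -41.9 z med 76 max 83
46.2 [ 0.38572002 -0.12064511 -0.68549344] [ 0.31854187 -0.5563223   0.25306835]
```

View pics/t9.png

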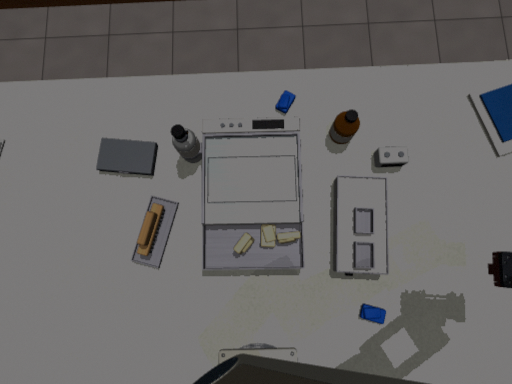

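The final view shows the plate empty, with all wax inside the tray at (243,243), (268,236) and (289,237). The brush stands in its dish at (149,229), both moulds are within the warmer rim at (364,221) and (364,255), and the bystanders are where they were. I hand the job in.

```bash
python3 -c "
from cell import ctrl
print(ctrl.finish_job())"
```

```text
the job is handed in; nothing more can be done
None
```

The job is handed in after about 46 s of the 210 s. All three wax lumps are in the scrap tray (one leaning on end), the brush stands in its dish, the cap was pressed to its stop with both moulds in the outline, and both moulds are back flat on the warmer.

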